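# Put the dye away in the latched steel solvents box

## Robot

A 6-joint arm with a two-finger parallel gripper is mounted at the origin on a cart in front of the work surface, level with it; the furniture and walls round the work are solid. World frame = base frame: x ahead of the robot, y to its left, z up, the work surface at z = 0. Lengths are in m, angles in rad, forces in N, time in s.
With the tool pointing down it reaches from about 0.35 to 0.975 m from the base axis. Payload 4.9 kg.
Tool frame: the origin (TCP) lies on the mounting face of the last link; the fingertips stand 173 mm ahead of it and the grasp point (between the pads) lies 155 mm ahead of it; z points along the fingers, y is the direction in which the jaws open and shut (so a half turn about z gives the same grasp; the last joint's range is limited). The gripper opens to 85 mm and grips with 20 to 120 N. Pads are 22 mm wide; open, the fingers measure 114 mm over their backs; the gripper's body (76 mm by 85 mm) begins 54 mm behind the grasp point. The pads swing forward as they close: fully open they stand 13 mm farther back than shut.
Start: joints at [1.092, 0.053, 1.613, -0, 1.476, -0.119], TCP at [0.22, 0.585, 0.405] pointing down, gripper open.
Joint ranges: [-3.01, 3.01], [-1.01, 2.22], [0.06, 2.58], [-1.02, 4.17], [0.09, 2.62], [-3.14, 3.14]. Speed limits (rad/s): [2.57, 2.57, 3.14, 3.14, 3.14, 3.14].

## Interface

Orientations are given as a rotation vector (axis times angle).
In Python, from station import ctrl gives the robot as it stands. The module is installed in compiled form; this text tells all that it offers.
- The arm moves only by the tool jog_arm, never from a script. Its argument "steps" is a list of rows, each a list of 2 entries, a list of its own where there are three numbers: the shift along the tool's x, y, z in cm, then the turn, a rotation vector about the tool's x, y, z in degrees. In form: [[[tx, ty, tz], [rx, ry, rz]], ...]. A call has 1 to 8 rows; each row shifts and turns the pose as measured when the row begins, along the tool's axes as they then stand; what a row does not reach is not made up. A row lasts 1/10 s, in which the tool goes at most 50 mm and 8.59 degrees, less where a joint would pass 70% of its speed; a pose out of reach is approached as far as the arm can. A call is refused whole if a number of a shift passes 5 or a number of a turn 8.59, either way. A call with a gripper value outside its range is refused whole. "fingers" is the gripper command: -1 is shut, 1 is fully open, values between are in proportion, set as the call begins (left out, the last holds). The fingers move at their own pace and stop on an object; "grip_force" is the grip in N (left out, the last holds). Time passes only in rows, so rows that do not move let the fingers close. It gives the time, the measured TCP pose, the force and the opening at its end, in the units of the state.
- ctrl.get_obs(): the state, without advancing time (a new reading comes with each control period).
- ctrl.get_image(name): name is "side" or "top" or "wrist"; returns the picture (420x560x3 uint8, red, green, blue); there is no depth.
- ctrl.camera_info(name): a dict with "K" (3x3 intrinsics, pixels), "camera_from_world" (4x4, takes a point from world to camera coordinates). Camera axes: x right, y up, looking along -z (the intrinsics and any distortion apply to the point x, -y, -z); pixel columns grow to the right and rows downward; lengths in m; the calibration is good to about 2 mm. A picture is of the moment at which its call begins: read the wrist's pose just before it. camera_info takes no time and is no camera call; for the wrist camera it gives the pose at the moment of the call.
- ctrl.finish_job(): hands the job in, once; it reports no verdict.
The state is a dict: "t": time; "q": joint angles; "dq": joint speeds; "effort": joint torques, N m; "tool_pos": TCP position; "tool_rot": TCP orientation; "contact_force": force on the tool from outside, world axes, zero at the start; "wrist_torque": the same for the moment, N m; "opening": finger opening in m.
Only numpy, scipy, OpenCV 4.12 (cv2) and the standard library are available. Lean on these libraries where they do the work, as an engineer would, in place of code of your own. Each camera call takes 0.05 s, during which the arm holds its last target.

## Task

Put the small brown dye bottle away: open the grey steel solvents box by pulling up the recessed paddle in its lid and keep pulling to raise the lid wide open, then stand the bottle on the box floor beside the glue tin, keeping it upright all the way. Shut the lid and press it down until the latch catches and the paddle has snapped back flush.

Things in the scene. Friction and masses are not known exactly. Their poses are not given: they have to be found in the camera images.
- solvent_box: Grey sheet-steel box, 170 mm deep (x), 230 wide (y), 142 high with its lid, fixed to the table. Origin: centre of its underside; x points from the front (robot side, latch) to the hinged rear, y left, z up. Walls 3 mm thick, up to z = 104 mm; inner floor at z = 5, inside 164 x 224 mm; the lid fills z = 104 to 142.
- box_bay (a point): Middle of the free part of the box's inner floor, at x = 0, y = +45, z = 5 mm of the box; axes as the box. With the lid shut there are 97 mm of height over the floor.
- tin_top (a point): Middle of the top of the round glue tin (76 mm wide, 88 mm high) that stands fixed inside the box, at x = +38, y = -66, z = 93 mm of the box. The rest of the box floor is free.
- keeper (a point): Tip of the latch keeper, a 50 mm wide steel lug (along y) on the inside of the front wall's middle, at x = -70, z = 114 mm of the box: it juts 12 mm inward and it stands up to 31 mm above the wall's rim.
- box_hinge (a point): Middle of the lid's hinge line, at x = +85, y = 0, z = 104 mm of the box; the lid turns about the box's y through this point.
- lid_edge (a point): Middle of the lid's front top edge, on the lid: 170 mm in front of the hinge line and 38 mm above it when shut; axes turn with the lid (shut: as the box). The lid is 230 mm wide, 38 mm deep, about 0.55 kg. Its top is plain sheet for 63 mm at either side of the latch dish.
- finger_well (a point): Middle of the open mouth of the finger well, level with the lid's top, on the lid, 59 mm behind lid_edge: the front part of a steel dish sunk 36 mm into the lid. The mouth is 52 mm along x (from its front wall to the paddle's lip) and 100 mm along y; the dish runs on behind, under the paddle, for another 60 mm.
- paddle_lip (a point): Middle of the paddle's front lip, on the paddle: a round bead 8 mm thick, 80 mm long along y, shut 89 mm behind lid_edge and 4.5 mm below the lid's top, 27 mm free under it. The paddle is a flush steel plate 50 mm long, 88 wide, hinged along y at its rear edge, 50 mm behind the lip: the lip swings up when fingers tilted forward reach into the well and under it and rise.
- box_lid (a joint): Lid angle in rad: 0 shut, grows as the front edge rises, stops at 1.6. A stiff friction hinge holds it at any angle (about 13 N at the lip to raise it). Shut, it is latched, with up to 2 mm of play at the front edge.
- paddle (a joint): Paddle angle in rad: 0 flush, stop at 0.55; a spring pulls it flush (1.5 N at the lip at 0, 3.5 N at 0.55). It draws the latch bolt, free at about 0.35; let go before the lid's edge has risen 30 mm it catches again. Pressing the lid shut (about 15 N at the front edge) the bolt rides over the keeper in the last 30 mm, lifting the paddle, then snaps under and the paddle reads 0 again.
- dye_center (a point): Middle (half-way up) of the loose brown dye bottle: round, 38 mm wide, straight to about 60 mm high, then shoulders and a 22 mm black cap, 95 mm high in all, about 90 g, standing on the table in front of the box; z up along the bottle.
Mind the look-alikes: they are no part of the job. Leave any purple or turquoise look-alike of the part that bears dye_center alone.

How it is judged:
On the way, in this order (a step that is already met when the one before it is completed fails the run):
1. the latch has been tripped and the lid raised wide open (value of joint box_lid above 0.95 rad), for 0.2 s.
2. the dye bottle stands upright on the box floor and has been let go (x of dye_center in the frame of solvent_box between -0.08 and 0.08 m and y of dye_center in the frame of solvent_box between -0.11 and 0.11 m and z of dye_center in the frame of solvent_box below 0.058 m and angle between dye_center's own z axis and vertical below 0.15 rad and contact force between the fingers and dye below 0.1 N), for 0.2 s.
At the end, for the whole second after the job is handed in: the lid is shut and latched (lid within 0.025 rad of shut, paddle back within 0.08 rad of flush) and the dye bottle stands at rest on the floor inside the box, within 0.15 rad of upright (value of joint box_lid below 0.025 rad and value of joint paddle below 0.08 rad and x of dye_center in the frame of solvent_box between -0.08 and 0.08 m and y of dye_center in the frame of solvent_box between -0.11 and 0.11 m and z of dye_center in the frame of solvent_box below 0.058 m and angle between dye_center's own z axis and vertical below 0.15 rad and linear speed of dye below 0.02 m/s); the robot touches nothing.
It fails at once if the dye bottle is tipped more than 40 degrees (angle between dye_center's own z axis and vertical above 0.7 rad).
It also fails if it takes over 70 s, if anything falls off the work surface, if the arm or the gripper's body presses on something with over 40 N, if the wrist force passes 120 N, or if a joint passes its speed limit or range.

## Working session

There is one attempt and no reset: what is moved stays moved. The work goes in short steps, Python scripts to look and compute and a tool call to move; the robot and the scene stay as the last step left them, time stands still between calls to the robot, and variables do not carry over. Pictures are saved under pics/ and viewed, and the job is handed in when it is done.

Besides the shell and the picture viewer there is one more tool, called as name(argument=value, ...), one argument or row to a line, values as JSON. jog_arm: Moves the arm, as the interface text tells. Its arguments: {"type":"object","properties":{"steps":{"type":"array","items":{"type":"array"}},"fingers":{"type":"number"},"grip_force":{"type":"number"}},"required":["steps"]}

```bash
mkdir -p pics; ls; python3 - <<'E'
from station import ctrl
import cv2,numpy as np
o=ctrl.get_obs()
for k,v in o.items(): print(k,np.round(v,3))
for n in("side","top","wrist"):
    c=ctrl.camera_info(n); print(n,np.round(c["K"],1).tolist(),np.round(c["camera_from_world"],3).tolist(),[k for k in c])
    cv2.imwrite(f"pics/a_{n}.png",ctrl.get_image(n)[:,:,::-1])
E
```

```text
pics
t 0.0
q [ 1.092  0.053  1.614  0.     1.476 -0.119]
dq [-0.    -0.002  0.001 -0.001  0.    -0.001]
effort [-1.0000e-03 -3.9365e+01 -3.7019e+01 -0.0000e+00  7.0000e-03  0.0000e+00]
tool_pos [0.22  0.585 0.403]
tool_rot [-5.62e-01 -3.09e+00  3.00e-03]
contact_force [-0.453 -0.034 -0.002]
wrist_torque [-0.005 -0.031  0.019]
opening 0.085
side [[492.6, 0.0, 280.3], [0.0, 492.6, 214.2], [0.0, 0.0, 1.0]] [[0.918, -0.396, 0.005, -0.382], [0.226, 0.535, 0.814, -0.355], [-0.325, -0.746, 0.581, -0.601], [0.0, 0.0, 0.0, 1.0]] ['K', 'camera_from_world']
top [[481.5, 0.0, 277.2], [0.0, 481.5, 206.7], [0.0, 0.0, 1.0]] [[0.016, -1.0, 0.013, 0.286], [0.997, 0.017, 0.075, -0.562], [-0.075, 0.012, 0.997, -0.955], [0.0, 0.0, 0.0, 1.0]] ['K', 'camera_from_world']
wrist [[336.5, 0.0, 282.3], [0.0, 336.5, 212.8], [0.0, 0.0, 1.0]] [[0.351, 0.936, -0.002, -0.624], [-0.897, 0.336, -0.285, 0.036], [-0.267, 0.102, 0.958, -0.379], [0.0, 0.0, 0.0, 1.0]] ['K', 'camera_from_world']
```

View pics/a_side.png

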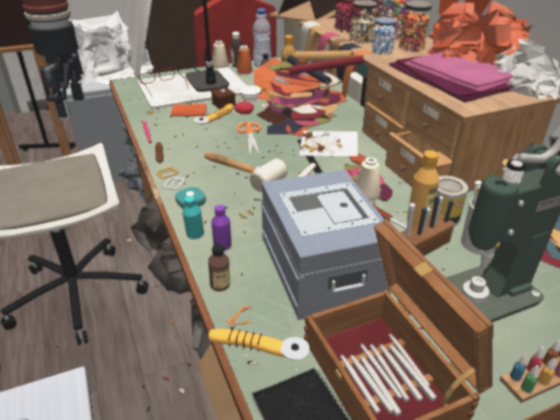

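View pics/a_top.png

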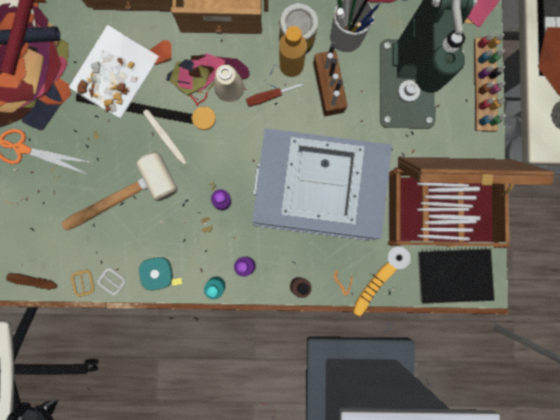

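View pics/a_wrist.png

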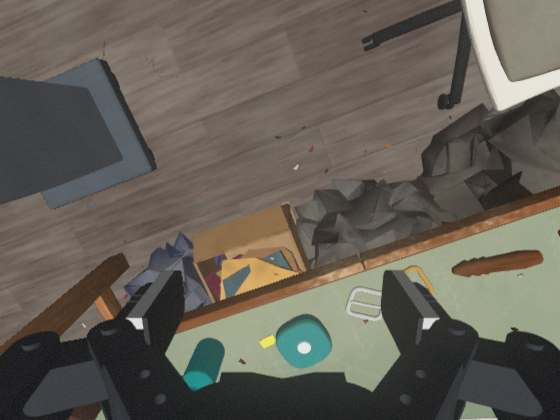

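Candidates for the dye bottle:
- Brown with a black cap: side (219,268), top (301,287).
- Purple: side (221,230), top (244,266) and top (220,199).
- Turquoise: side (193,217), top (214,288).
- Amber bottle behind the box: side (425,180), top (292,50).

I choose the brown one in front of the box and check it in a crop.

```bash
python3 - <<'E'
import cv2,numpy as np
t=cv2.imread("pics/a_top.png");s=cv2.imread("pics/a_side.png")
cv2.imwrite("pics/b_top.png",cv2.resize(t[120:305,245:400],None,fx=3.2,fy=3.2,interpolation=cv2.INTER_CUBIC))
cv2.imwrite("pics/b_side.png",cv2.resize(s[160:320,180:400],None,fx=3.5,fy=3.5,interpolation=cv2.INTER_CUBIC))
E
```

```text
(no output)
```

View pics/b_top.png

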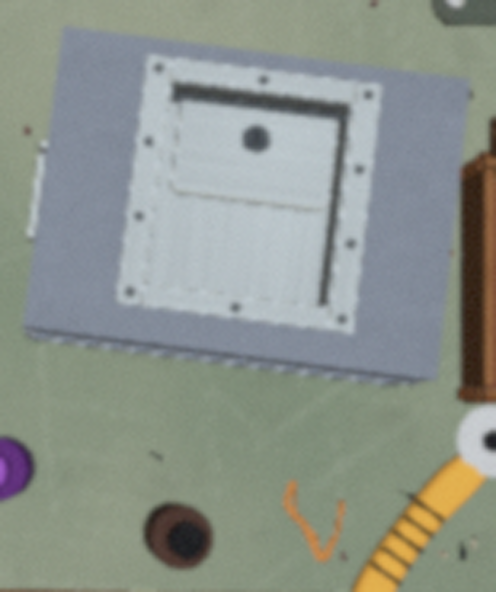

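View pics/b_side.png

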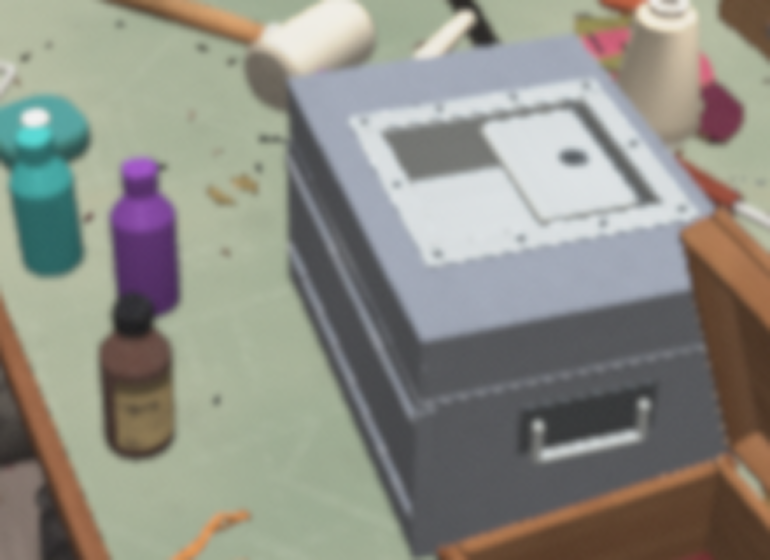

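```bash
cat >h.py <<'E'
from station import ctrl
import numpy as np, cv2
from scipy.spatial.transform import Rotation as R
def ray(n,px,ci=None):
    c=ci or ctrl.camera_info(n); M=np.array(c["camera_from_world"]); d=np.linalg.inv(c["K"])@[px[0],px[1],1]
    d=M[:3,:3].T@(d*[1,-1,-1]); o=-M[:3,:3].T@M[:3,3]; return o,d
def onz(n,px,z,ci=None):
    o,d=ray(n,px,ci); return o+d*(z-o[2])/d[2]
def proj(n,P,ci=None):
    c=ci or ctrl.camera_info(n); M=np.array(c["camera_from_world"]); p=M[:3,:3]@P+M[:3,3]; p=c["K"]@(p*[1,-1,-1]); return p[:2]/p[2]
def fit(A,B): # 2D rigid B=R A+t
    ca,cb=A.mean(0),B.mean(0);H=(A-ca).T@(B-cb);th=np.arctan2(H[0,1]-H[1,0],H[0,0]+H[1,1])
    Rm=np.array([[np.cos(th),-np.sin(th)],[np.sin(th),np.cos(th)]]);return th,cb-Rm@ca,Rm
E
python3 - <<'E'
from h import *
f=lambda u,v:(u/3.2+245-.35,v/3.2+120-.35)
g=lambda u,v:(u/3.5+180-.35,v/3.5+160-.35)
A=np.array([[85,115],[85,-115],[-85,115],[-85,-115]])/1e3
B=np.array([onz("top",f(*p),.142)[:2] for p in[(64,28),(468,78),(26,327),(438,378)]])
th,t,Rm=fit(A,B);print("top",th,t,np.round((B-(A@Rm.T+t))*1e3,1).tolist())
C=np.array([onz("side",g(*p),.142)[:2] for p in[(712,212),(288,82),(418,338)]])
print("side corners",C, "pred",(A@Rm.T+t))
B2=np.array([onz("side",g(*p),.142)[:2] for p in[(578,35),(712,212),(288,82),(418,338)]])
th2,t2,R2=fit(A,B2);print("side",th2,t2,np.round((B2-(A@R2.T+t2))*1e3,1).tolist())
# bottle cap top z=.095, base 
print("cap top", onz("top",f(184,539),.095), onz("side",g(133,305),.095))
print("base side mid bottom", onz("side",g(137,452),0))
print("lip",[onz("top",f(*p),.1375) for p in[(175,190),(325,208)]])
for y in(40,-40):
  p=Rm@np.array([.004,y/1e3])+t; print(p)
E
```

```text
top -0.10535092745763953 [0.5923558  0.21674956] [[-0.7, -0.8], [-0.6, 1.3], [0.7, -0.8], [0.5, 0.3]]
side corners [[0.66881103 0.14406173]
 [0.52196531 0.33627356]
 [0.49622121 0.11443111]] pred [[0.68897749 0.3221737 ]
 [0.66479158 0.09344888]
 [0.51992002 0.34005024]
 [0.4957341  0.11132543]]
side -0.06193890500910209 [0.59490001 0.22846065] [[5.7, -18.9], [-3.8, 35.6], [4.8, -12.2], [-6.7, -4.5]]
cap top [0.40200693 0.24767279 0.095     ] [0.40109755 0.24214909 0.095     ]
base side mid bottom [0.39523941 0.23830731 0.        ]
lip [array([0.59874189, 0.25781888, 0.1375    ]), array([0.59009735, 0.17387159, 0.1375    ])]
[0.60053987 0.25610717]
[0.59212738 0.17655071]
```

```bash
cat >>h.py <<'E'
YAW=-0.105; T0=np.array([.5924,.2167,0]); RB=R.from_euler('z',YAW)
def w(p): return RB.apply(np.asarray(p)/1e3)+T0      # box mm -> world m
def b(p): return RB.inv().apply(np.asarray(p)-T0)*1e3
def tilt(th,flip=False): # tool pointing down tilted fwd th deg, jaws along box y
    s,c=np.sin(np.radians(th)),np.cos(np.radians(th)); z=np.array([s,0,-c]); y=np.array([0,-1. if flip else 1.,0]); x=np.cross(y,z)
    return RB*R.from_matrix(np.stack([x,y,z],1))
def pose():
    o=ctrl.get_obs(); return np.array(o["tool_pos"]),R.from_rotvec(o["tool_rot"]),o
def rows(p,r,wp,ms=4.5,ma=8,nmin=1):
    """wp: list of (pos,rot[,n]); print jog rows"""
    out=[]
    for t in wp:
        P,Q=t[0],t[1]; d=np.linalg.norm(P-p)*100; a=np.degrees((r.inv()*Q).magnitude())
        n=t[2] if len(t)>2 else max(nmin,int(np.ceil(max(d/ms,a/ma))))
        p0,r0=p,r; rv=(r0.inv()*Q).as_rotvec()
        for i in range(1,n+1):
            tp=p0+(P-p0)*i/n; tr=r0*R.from_rotvec(rv*i/n)
            s=np.round(r.inv().apply(tp-p)*100,2); q=np.round(np.degrees((r.inv()*tr).as_rotvec()),1)
            out.append([s.tolist(),q.tolist()]); p=p+r.apply(s/100); r=r*R.from_rotvec(np.radians(q))
    for i in range(0,len(out),8): print(out[i:i+8])
    return p,r
def tiptcp(tip,th): return np.array([tip[0],0,tip[1]])-173*np.array([np.sin(np.radians(th)),0,-np.cos(np.radians(th))])
E
python3 - <<'E'
from h import *
p,r,o=pose()
th=38; fin=tiptcp((-.7,117.2),th); ax=np.array([np.sin(np.radians(th)),0,-np.cos(np.radians(th))])
rows(p,r,[(w(fin-80*ax),tilt(th))])
E
```

```text
[[[-3.27, -2.53, 0.87], [-0.5, -3.8, -1.4]], [[-3.14, -2.61, 1.07], [-0.5, -3.8, -1.4]], [[-3.0, -2.7, 1.25], [-0.5, -3.7, -1.4]], [[-2.84, -2.78, 1.41], [-0.5, -3.8, -1.4]], [[-2.68, -2.86, 1.57], [-0.5, -3.8, -1.4]], [[-2.5, -2.94, 1.71], [-0.5, -3.8, -1.4]], [[-2.31, -3.02, 1.85], [-0.5, -3.8, -1.4]], [[-2.11, -3.08, 1.97], [-0.4, -3.7, -1.4]]]
[[[-1.9, -3.15, 2.08], [-0.5, -3.8, -1.4]], [[-1.68, -3.21, 2.16], [-0.5, -3.8, -1.4]]]
```

jog_arm(
  steps=[
    [[-3.3,-2.5,0.9],[-0.5,-3.8,-1.4]],
    [[-3.1,-2.6,1.1],[-0.5,-3.8,-1.4]],
    [[-3.0,-2.7,1.2],[-0.5,-3.8,-1.4]],
    [[-2.8,-2.8,1.4],[-0.5,-3.8,-1.4]],
    [[-2.7,-2.9,1.5],[-0.5,-3.8,-1.4]],
    [[-2.5,-2.9,1.7],[-0.5,-3.8,-1.4]],
    [[-2.3,-3.0,1.8],[-0.5,-3.8,-1.4]],
    [[-2.1,-3.1,1.9],[-0.5,-3.8,-1.4]],
  ],
  fingers=-1,
  grip_force=30,
)

```text
t: 0.95
tool_pos: [0.3974, 0.2982, 0.3341]
tool_rot: [0.181, 2.583, -0.037]
contact_force: [0.4, -0.2, -0.2]
opening: -0.0003
```

```bash
cat >ins.py <<'E'
from h import *
p,r,o=pose(); print(np.round(b(p),1),np.round(o["q"],2),o["opening"],o["t"])
th=38; fin=tiptcp((-.7,117.2),th); ax=np.array([np.sin(np.radians(th)),0,-np.cos(np.radians(th))])
rows(p,r,[(w(fin-80*ax),tilt(th))])
E
python3 ins.py
```

```text
[-202.5   60.6  334.1] [ 0.57 -0.3   2.08 -0.42  0.96 -0.69] -0.00026797525690085513 0.95
[[[-1.6, -2.97, 1.98], [-0.3, -3.2, -0.9]], [[-1.44, -3.0, 2.05], [-0.3, -3.1, -1.0]]]
```

jog_arm(
  steps=[
    [[-1.6,-3.0,2.0],[-0.3,-3.2,-0.9]],
    [[-1.4,-3.0,2.0],[-0.3,-3.1,-1.0]],
  ],
)

```text
t: 1.15
tool_pos: [0.4371, 0.2296, 0.3157]
tool_rot: [0.126, 2.471, -0.045]
contact_force: [1.0, 0.1, -0.5]
opening: -0.0001
```

```bash
python3 ins.py; python3 - <<'E'
from h import *
for n in("side","wrist","top"):
    ci=ctrl.camera_info(n); im=ctrl.get_image(n)
    # predicted lip ends, well front wall
    im=im[:,:,::-1].copy()
    for P in[(4,40,137.5),(4,-40,137.5),(-52,50,142),(-52,-50,142)]:
        u=proj(n,w(P),ci); cv2.circle(im,(int(round(u[0])),int(round(u[1]))),2,(0,0,255),-1); print(n,P,np.round(u))
    cv2.imwrite(f"pics/c_{n}.png",im)
cv2.imwrite("pics/c_two.png",np.hstack([cv2.resize(cv2.imread("pics/c_wrist.png"),(400,300)),cv2.resize(cv2.imread("pics/c_side.png")[150:360,180:460],(400,300))]))
E
```

```text
[-155.8   -3.4  315.7] [ 0.4  -0.32  2.14 -0.44  0.77 -0.84] -6.781257688985946e-05 1.15
[[[-0.0, 0.34, -0.11], [0.0, 0.3, 0.2]]]
side (4, 40, 137.5) [318. 198.]
side (4, -40, 137.5) [334. 222.]
side (-52, 50, 142) [287. 198.]
side (-52, -50, 142) [306. 229.]
wrist (4, 40, 137.5) [355. 253.]
wrist (4, -40, 137.5) [234. 252.]
wrist (-52, 50, 142) [394. 209.]
wrist (-52, -50, 142) [201. 208.]
top (4, 40, 137.5) [300. 178.]
top (4, -40, 137.5) [345. 183.]
top (-52, 50, 142) [291. 208.]
top (-52, -50, 142) [347. 215.]
```

View pics/c_two.png

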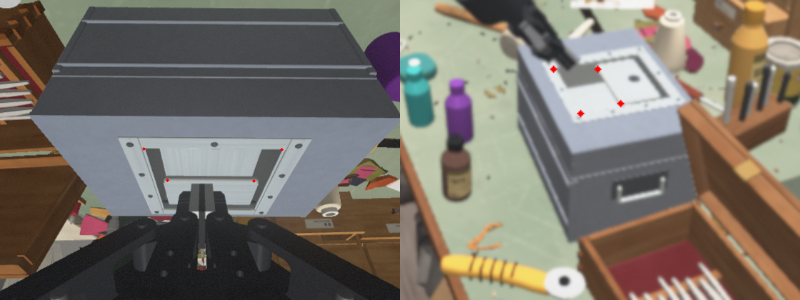

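View pics/c_wrist.png

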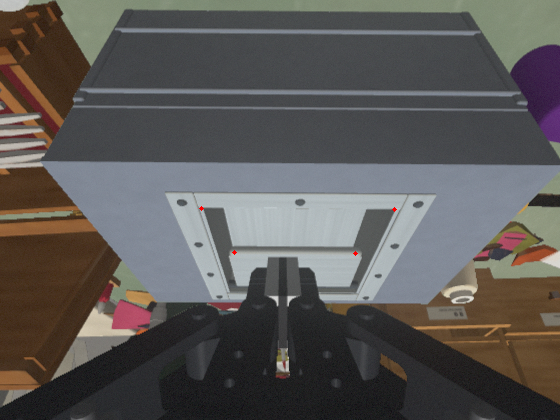

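The wrist view shows the predicted dots landing on the dish's front corners (201,208)/(394,209) and on the lip bar (row 252, cols 234–355). The box pose is therefore good, so I insert.

jog_arm(
  steps=[
    [[0,0.3,2.5],[0,0.3,0.2]],
    [[0,0,2.5],[0,0,0]],
    [[0,0,1.5],[0,0,0]],
    [[0,0,1.0],[0,0,0]],
    [[0,0,0.4],[0,0,0]],
  ],
)

```text
t: 1.8
tool_pos: [0.4867, 0.2307, 0.2535]
tool_rot: [0.134, 2.477, -0.038]
contact_force: [-0.1, 0.2, -0.6]
opening: -0.0001
```

```bash
cat >st.py <<'E'
from h import *
p,r,o=pose(); z=RB.inv().apply(r.as_matrix()[:,2]); print("t",o["t"],"box tcp",np.round(b(p),1),"theta",np.degrees(np.arctan2(z[0],-z[2])).round(1),"yz",z[1].round(3),"tip",np.round(b(p)+173*z,1),"q",np.round(o["q"],2),"F",np.round(o["contact_force"],1),"open",round(o["opening"],4))
E
python3 st.py
python3 - <<'E'
from h import *
im=ctrl.get_image("wrist")[:,:,::-1]; s=ctrl.get_image("side")[:,:,::-1]
cv2.imwrite("pics/d.png",np.hstack([cv2.resize(im,(400,300)),cv2.resize(s[150:360,180:460],(400,300))]))
E
```

```text
t 1.8 box tcp [-106.6    2.8  253.5] theta 37.9 yz 0.003 tip [ -0.3   3.4 117. ] q [ 0.36 -0.11  2.08 -0.49  0.62 -0.79] F [-0.1  0.2 -0.6] open -0.0001
```

View pics/d.png

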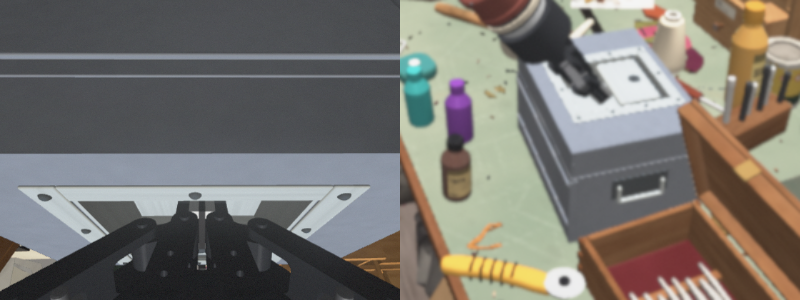

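```bash
cat >lift.py <<'E'
from h import *
import sys
p,r,o=pose()
fin=tiptcp((10.6,144.1),48)
if sys.argv[1]=="0": rows(p,r,[(w(fin),tilt(48),6)])
else:
    # rotate about hinge, args: list of phi deg ; base pose overdrive
    wp=[]
    for a in sys.argv[1:]:
        a=float(a); f=np.radians(a); v=fin-np.array([85,0,104]); v2=np.array([v[0]*np.cos(f)+v[2]*np.sin(f),0,-v[0]*np.sin(f)+v[2]*np.cos(f)])+np.array([85,0,104])
        wp.append((w(v2),tilt(48-a),1))
    rows(p,r,wp)
E
python3 lift.py 0
```

```text
[[[0.09, -0.04, -0.19], [0.0, -1.7, -0.0]], [[0.08, -0.05, -0.2], [0.1, -1.7, -0.1]], [[0.08, -0.04, -0.2], [-0.0, -1.6, -0.0]], [[0.07, -0.05, -0.2], [0.0, -1.7, -0.1]], [[0.06, -0.04, -0.2], [0.0, -1.7, -0.0]], [[0.06, -0.05, -0.2], [0.1, -1.7, -0.1]]]
```

jog_arm(
  steps=[
    [[0.1,-0.05,-0.2],[0,-1.7,0]],
    [[0.1,-0.05,-0.2],[0,-1.7,0]],
    [[0.1,-0.05,-0.2],[0,-1.7,0]],
    [[0.1,-0.05,-0.2],[0,-1.7,0]],
    [[0.0,0,-0.2],[0,-1.7,0]],
    [[0.0,0,-0.2],[0,-1.7,0]],
  ],
)

```text
t: 2.5
tool_pos: [0.4691, 0.232, 0.2576]
tool_rot: [0.126, 2.304, -0.047]
contact_force: [-0.8, 0.4, -2.7]
opening: -0.0001
```

```bash
python3 st.py; python3 lift.py 0; python3 lift.py 4 8 12 16
python3 - <<'E'
from h import *
s=ctrl.get_image("side")[:,:,::-1]
cv2.imwrite("pics/e.png",cv2.resize(s[150:310,240:420],None,fx=4,fy=3.7))
E
```

```text
t 2.5 box tcp [-124.2    2.3  257.6] theta 47.8 yz 0.004 tip [  4.    2.9 141.4] q [ 0.39 -0.16  2.14 -0.77  0.52 -0.52] F [-0.8  0.4 -2.7] open -0.0001
[[[-0.1, -0.04, 0.05], [0.0, -0.0, -0.1]], [[-0.1, -0.04, 0.05], [0.1, -0.1, -0.0]], [[-0.09, -0.03, 0.06], [0.0, 0.0, -0.1]], [[-0.1, -0.04, 0.05], [0.0, -0.0, -0.0]], [[-0.1, -0.04, 0.05], [0.1, -0.1, -0.1]], [[-0.1, -0.04, 0.05], [-0.0, 0.0, -0.1]]]
[[[-2.37, -0.22, 0.23], [0.2, 3.8, -0.3]], [[-1.79, 0.01, -0.08], [0.0, 4.0, -0.0]], [[-1.78, -0.0, -0.08], [0.0, 4.0, -0.0]], [[-1.79, -0.0, -0.07], [0.0, 4.0, -0.0]]]
```

View pics/e.png

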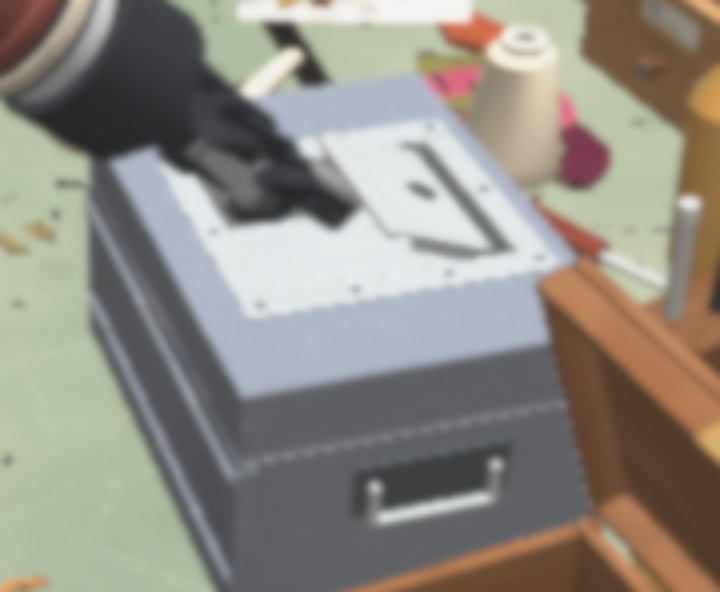

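jog_arm(
  steps=[
    [[-0.2,-0.1,0.3],[0,0,0]],
    [[-0.3,-0.1,0.2],[0,0,0]],
    [[-0.6,0,0.0],[0,0.5,0]],
    [[-1.2,0,-0.05],[0,3.0,0]],
  ],
)

```text
t: 2.95
tool_pos: [0.4823, 0.2286, 0.2661]
tool_rot: [0.128, 2.382, -0.045]
contact_force: [-4.5, -1.4, -1.2]
opening: -0.0002
```

```bash
python3 st.py;  python3 lift.py 8 12 16 20 24 28 
python3 - <<'E'
from h import *
s=ctrl.get_image("side")[:,:,::-1]
cv2.imwrite("pics/f.png",cv2.resize(s[150:310,240:420],None,fx=4,fy=3.7))
E
```

```text
t 2.95 box tcp [-110.7    0.3  266.1] theta 43.4 yz 0.003 tip [  8.1   0.8 140.4] q [ 0.36 -0.15  2.1  -0.61  0.57 -0.69] F [-4.5 -1.4 -1.2] open -0.0002
[[[-2.6, -0.02, -0.36], [0.2, 3.4, -0.2]], [[-1.78, -0.0, -0.08], [-0.0, 4.0, 0.0]], [[-1.79, -0.0, -0.07], [-0.0, 4.0, 0.0]], [[-1.78, -0.0, -0.08], [-0.0, 4.0, 0.0]], [[-1.79, -0.0, -0.08], [-0.0, 4.0, 0.0]], [[-1.78, -0.0, -0.08], [-0.0, 4.0, 0.0]]]
```

View pics/f.png

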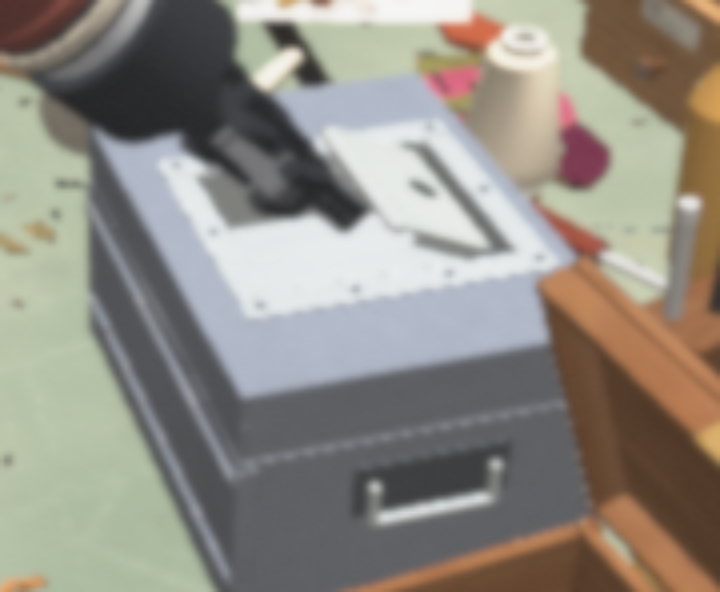

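jog_arm(
  steps=[
    [[-0.6,0,-0.3],[0,0.0,0]],
    [[-1.0,0,-0.1],[0,1.7,0]],
    [[-1.3,0,-0.0],[0,2.5,0]],
    [[-1.4,0,-0.05],[0,3,0]],
  ],
)

```text
t: 3.4
tool_pos: [0.5043, 0.2259, 0.2879]
tool_rot: [0.14, 2.548, -0.043]
contact_force: [-15.9, 1.9, -1.6]
opening: -0.0003
```

```bash
cat >ls.py <<'E'
from h import *
import sys
s=ctrl.get_image("side")[:,:,::-1]
y0,y1,x0,x1=[int(a) for a in sys.argv[2:6]] if len(sys.argv)>3 else (100,310,200,420)
c=s[y0:y1,x0:x1]; k=min(790/c.shape[1],590/c.shape[0]); cv2.imwrite(sys.argv[1],cv2.resize(c,None,fx=k,fy=k,interpolation=cv2.INTER_CUBIC))
E
python3 st.py;  python3 lift.py 12 16 20 24 28 ; python3 ls.py pics/g.png
```

```text
t 3.4 box tcp [-8.860e+01 -1.000e-01  2.879e+02] theta 33.8 yz -0.003 tip [  7.7  -0.6 144.1] q [ 0.33 -0.12  2.01 -0.36  0.73 -0.92] F [-15.9   1.9  -1.6] open -0.0003
[[[-1.22, 0.01, -0.48], [-0.2, -2.2, -0.2]], [[-1.78, 0.0, -0.08], [0.0, 4.0, -0.0]], [[-1.79, 0.0, -0.08], [0.0, 4.0, -0.0]], [[-1.78, 0.0, -0.07], [0.0, 4.0, -0.0]], [[-1.79, 0.0, -0.08], [0.0, 4.0, -0.0]]]
```

View pics/g.png

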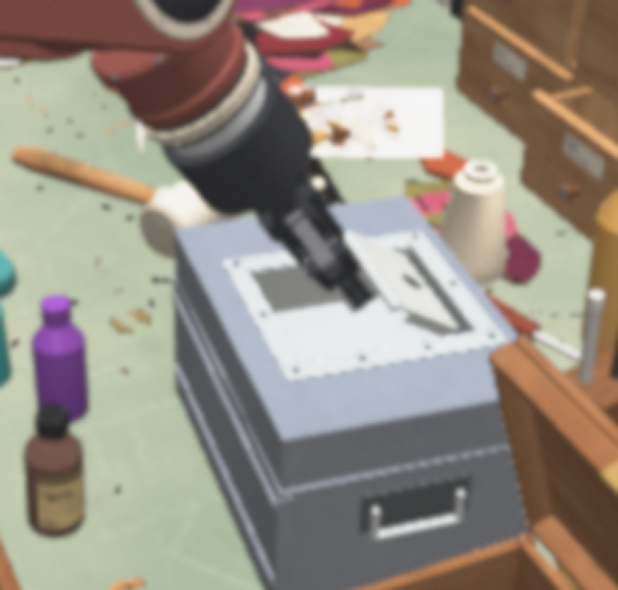

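```bash
python3 - <<'E'
from h import *
p,r,o=pose()
rows(p,r,[(w(tiptcp((6,142),42)),tilt(42),3),(w(tiptcp((9,147),47)),tilt(47),2),(w(tiptcp((11,152),47)),tilt(47),2)])
E
```

```text
[[[0.98, -0.0, 0.11], [-0.1, -2.7, -0.1]], [[0.98, 0.0, 0.06], [-0.0, -2.8, -0.1]], [[0.98, 0.0, 0.01], [-0.1, -2.7, -0.1]], [[0.48, 0.0, -0.05], [0.0, -2.5, 0.0]], [[0.47, 0.0, -0.08], [0.0, -2.5, 0.0]], [[-0.25, 0.0, -0.1], [0.0, 0.0, 0.0]], [[-0.25, 0.0, -0.09], [0.0, 0.0, 0.0]]]
```

jog_arm(
  steps=[
    [[1.0,0,0.1],[0,-2.7,0]],
    [[1.0,0,0.1],[0,-2.8,0]],
    [[1.0,0,0],[0,-2.7,0]],
    [[0.5,0,-0.05],[0,-2.5,0]],
    [[0.5,0,-0.1],[0,-2.5,0]],
    [[-0.3,0,-0.1],[0,0,0]],
    [[-0.3,0,-0.1],[0,0,0]],
  ],
)

```text
t: 4.15
tool_pos: [0.4749, 0.2292, 0.2685]
tool_rot: [0.128, 2.317, -0.058]
contact_force: [-0.4, -0.5, -3.6]
opening: -0.0001
```

```bash
python3 st.py;  python3 lift.py 4 8; python3 ls.py pics/i.png
```

```text
t 4.15 box tcp [-1.182e+02  1.000e-01  2.685e+02] theta 47.1 yz -0.005 tip [  8.6  -0.8 150.8] q [ 0.38 -0.17  2.13 -0.73  0.55 -0.58] F [-0.4 -0.5 -3.6] open -0.0001
[[[-1.16, -0.0, 0.5], [-0.3, 3.1, -0.2]], [[-1.78, -0.0, -0.08], [0.0, 4.0, 0.0]]]
```

View pics/i.png

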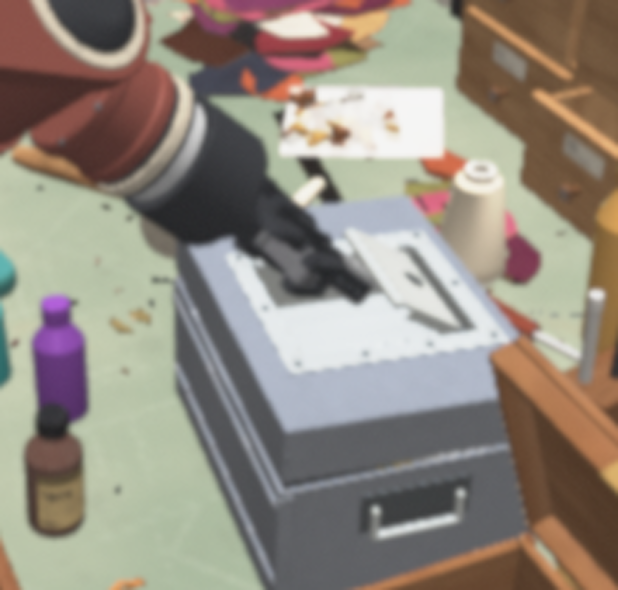

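jog_arm(
  steps=[
    [[-0.2,0,0.4],[0,0,0]],
    [[-0.5,0,0.3],[0,0,0]],
    [[-0.8,0,0.0],[0,0,0]],
    [[-0.8,0,0.0],[0,0,0]],
  ],
)

```text
t: 4.6
tool_pos: [0.4904, 0.2268, 0.2726]
tool_rot: [0.135, 2.342, -0.063]
contact_force: [-13.4, 3.6, -2.8]
opening: 0.0005
```

```bash
python3 st.py;  python3 ls.py pics/j.png
```

```text
t 4.6 box tcp [-102.5   -0.6  272.6] theta 45.6 yz -0.012 tip [ 21.1  -2.6 151.6] q [ 0.36 -0.14  2.09 -0.67  0.56 -0.63] F [-13.4   3.6  -2.8] open 0.0005
```

View pics/j.png

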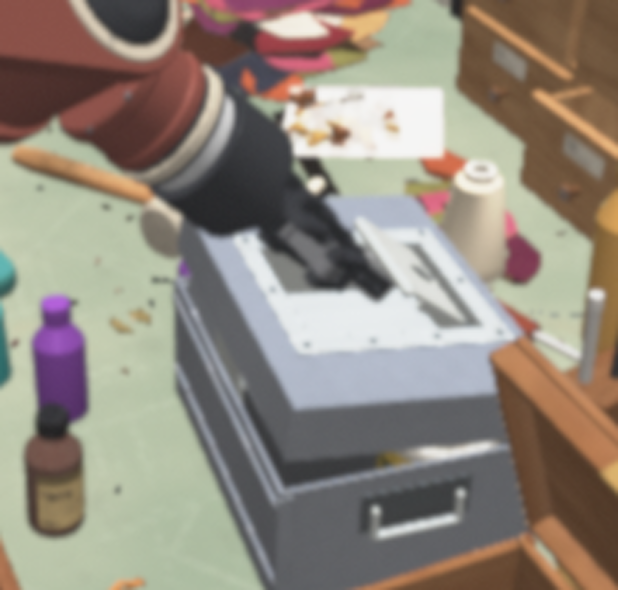

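```bash
cat >lift2.py <<'E'
from h import *
import sys
p,r,o=pose(); z=RB.inv().apply(r.as_matrix()[:,2]); tip=b(p)+173*z-np.array([85,0,104])
print("phi_tip",151.7-np.degrees(np.arctan2(tip[2],tip[0])).round(1),"rad",np.hypot(tip[0],tip[2]).round(1))
lag=float(sys.argv[1]); rad=float(sys.argv[2]); wp=[]
for a in sys.argv[3:]:
    a=float(a); g=np.radians(151.7-a); t=(85+rad*np.cos(g),104+rad*np.sin(g)); th=48-a+lag
    wp.append((w(tiptcp(t,th)),tilt(th),1))
rows(p,r,wp)
E
python3 lift2.py 4 81 12 16 20 24 28
```

```text
phi_tip 9.399999999999977 rad 79.6
[[[-2.07, 0.07, -0.09], [-0.6, 5.7, -0.4]], [[-1.76, 0.0, -0.03], [-0.0, 4.0, 0.0]], [[-1.77, -0.0, -0.04], [-0.0, 4.0, 0.0]], [[-1.77, -0.0, -0.03], [-0.1, 4.0, 0.0]], [[-1.77, -0.0, -0.04], [0.0, 4.0, 0.0]]]
```

jog_arm(
  steps=[
    [[-1.2,0,0],[0,1.5,0]],
    [[-1.6,0,0],[-0.3,3,-0.2]],
    [[-1.8,0,0],[-0.3,4,-0.2]],
    [[-1.8,0,0],[0,4,0]],
    [[-1.8,0,0],[0,4,0]],
  ],
)

```text
t: 5.15
tool_pos: [0.5465, 0.2204, 0.3144]
tool_rot: [0.14, 2.686, -0.045]
contact_force: [-15.0, -0.6, 1.5]
opening: -0.0001
```

```bash
python3 st.py;  python3 lift2.py 5 81 20 25 30 35 40 45; python3 ls.py pics/k.png
```

```text
t 5.15 box tcp [-46.   -1.1 314.4] theta 25.9 yz -0.009 tip [ 29.6  -2.7 158.8] q [ 0.29 -0.04  1.88 -0.23  0.9  -1.07] F [-15.   -0.6   1.5] open -0.0001
phi_tip 16.399999999999977 rad 77.9
[[[1.75, 0.12, -0.31], [-0.5, -7.1, 0.2]], [[-2.21, -0.0, -0.01], [0.0, 5.0, -0.0]], [[-2.21, -0.0, -0.01], [0.0, 5.0, -0.0]], [[-2.21, -0.0, -0.01], [0.0, 5.0, -0.0]], [[-2.21, -0.0, -0.01], [0.0, 5.0, -0.0]], [[-2.21, 0.0, -0.01], [0.0, 5.0, -0.0]]]
```

View pics/k.png

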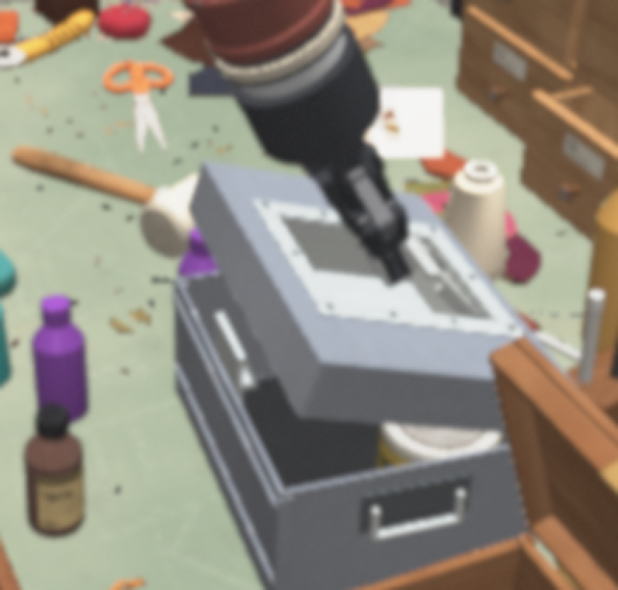

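```bash
cat >lid.py <<'E'
from h import *
from scipy.optimize import minimize_scalar
import sys
# side-view full px of the lid's front right top corner
px=np.array([float(sys.argv[1]),float(sys.argv[2])]); y=float(sys.argv[3]) if len(sys.argv)>3 else -115
def pt(f): return np.array([85-170*np.cos(f)+38*np.sin(f),y,104+170*np.sin(f)+38*np.cos(f)])
e=lambda f: np.linalg.norm(proj("side",w(pt(f)))-px)
fs=np.linspace(0,1.6,321); i=np.argmin([e(f) for f in fs]); print("phi",fs[i],np.degrees(fs[i]),"err px",e(fs[i]))
E
python3 lid.py 314.6 228.8; python3 lid.py 271.5 158 115
```

```text
phi 0.325 18.621128341751756 err px 0.8769594479742249
phi 0.315 18.04817054662093 err px 1.4561518625490237
```

jog_arm(
  steps=[
    [[-1.2,0,0],[0,0.5,0]],
    [[-2.4,0,0],[0,4,0]],
    [[-2.4,0,0],[0,4,0]],
    [[-2.4,0,0],[0,4.5,0]],
    [[-2.4,0,0],[0,4.5,0]],
  ],
)

```text
t: 5.7
tool_pos: [0.646, 0.2102, 0.3487]
tool_rot: [0.156, 3.04, -0.028]
contact_force: [-9.0, -0.1, -5.7]
opening: 0.0001
```

```bash
python3 st.py;  python3 lift2.py 5 79 35 40 45; python3 ls.py pics/l.png 50 310 200 420
```

```text
t 5.7 box tcp [ 54.   -0.8 348.7] theta 5.6 yz -0.013 tip [ 70.9  -3.1 176.6] q [ 0.21  0.2   1.55 -0.04  1.3  -1.25] F [-9.  -0.1 -5.7] open 0.0001
phi_tip 50.69999999999999 rad 73.9
[[[5.86, 0.11, 0.39], [-0.7, -12.4, 0.3]], [[-2.19, -0.0, -0.01], [-0.0, 5.0, -0.0]], [[-2.19, 0.0, -0.01], [-0.0, 5.0, -0.0]]]
```

View pics/l.png

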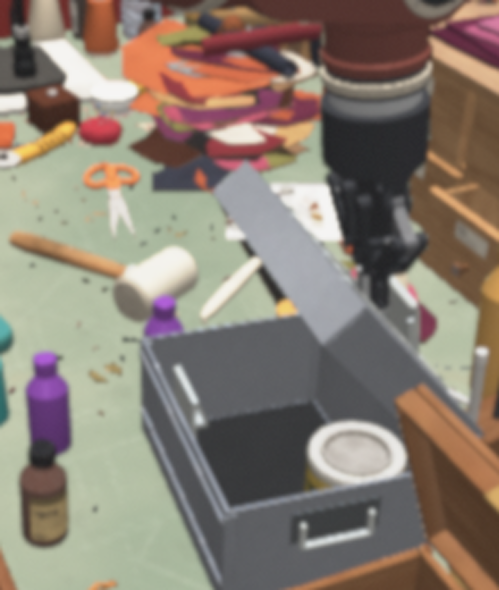

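```bash
python3 lid.py 363 183.5; python3 lid.py 310 122.5 115
```

```text
phi 0.895 51.27972266420868 err px 0.4990630064456097
phi 0.89 50.99324376664327 err px 3.7515308547153103
```

jog_arm(
  steps=[
    [[-2.2,0,0],[0,5,0]],
    [[-2.3,0,0],[0,6,0]],
    [[-2.3,0,0],[0,6,0]],
    [[-2.3,0,0],[0,6,0]],
    [[-2.3,0,0],[0,6,0]],
  ],
)

```text
t: 6.25
tool_pos: [0.7594, 0.1982, 0.3363]
tool_rot: [-0.136, -2.697, -0.012]
contact_force: [-6.8, 0.4, -0.8]
opening: -0.0005
```

```bash
python3 st.py;  python3 ls.py pics/m.png 50 310 200 420
```

```text
t 6.25 box tcp [168.   -0.9 336.3] theta -25.3 yz -0.015 tip [ 94.1  -3.5 179.9] q [ 0.15  0.57  1.12  0.1   1.89 -1.31] F [-6.8  0.4 -0.8] open -0.0005
```

View pics/m.png

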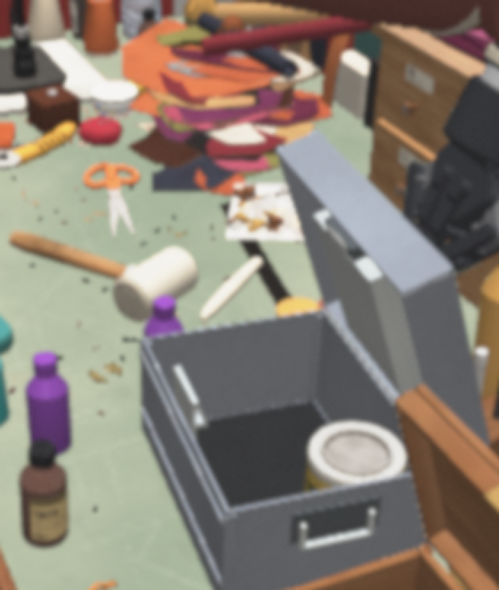

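```bash
python3 lid.py 399 165.; python3 lid.py 337.5 110 115
```

```text
phi 1.24 71.04676659622208 err px 2.540320706999136
phi 1.22 69.90085100596043 err px 2.9846440883056355
```

jog_arm(
  steps=[
    [[-2.3,0,0],[0,5,0]],
    [[-2.3,0,0],[0,5,0]],
    [[-2.3,0,0],[0,5,0]],
  ],
)

```text
t: 6.6
tool_pos: [0.821, 0.1916, 0.3019]
tool_rot: [-0.123, -2.429, -0.03]
contact_force: [-5.2, 1.2, 0.5]
opening: 0.0002
```

```bash
python3 st.py;  python3 ls.py pics/n.png 50 310 200 420
```

```text
t 6.6 box tcp [230.   -1.  301.9] theta -40.7 yz -0.014 tip [117.3  -3.4 170.7] q [ 0.12  0.81  0.86  0.16  2.17 -1.3 ] F [-5.2  1.2  0.5] open 0.0002
```

View pics/n.png

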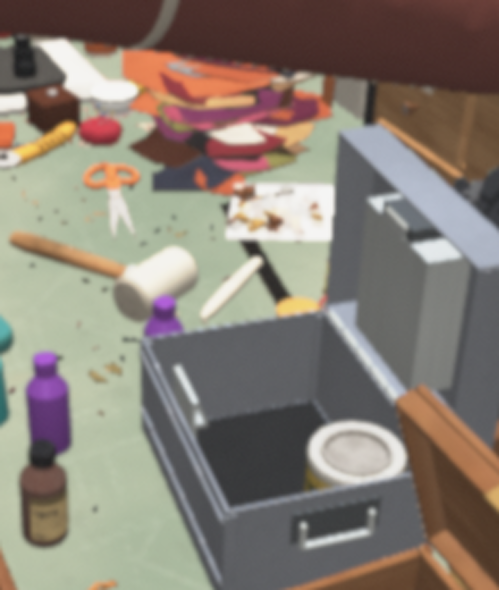

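```bash
python3 - <<'E'
from h import *
print("amber",onz("top",(292,38),.15), "purple",onz("top",(245,267),.095), b(onz("top",(292,38),.15)))
print("bottle box",b([.4015,.245,0]))
p,r,o=pose()
p1=p-r.apply([0,0,.06])
wp=[(p1,r,2),(p1+[-.0,0,.10],r,3),(w([130,0,303+220+20]),tilt(-15)),(w([-60,10,173+300]),tilt(0)),]
p2,r2=rows(p,r,wp)
E
```

```text
amber [0.85249072 0.27493599 0.15      ] purple [0.43901844 0.35377205 0.095     ] [252.55474072  85.17462714 150.        ]
bottle box [-192.81467311    8.136451      0.        ]
[[[0.0, -0.0, -3.0], [0.0, 0.0, 0.0]], [[-0.0, 0.0, -3.0], [0.0, 0.0, 0.0]], [[2.19, -0.04, -2.51], [0.0, 0.0, 0.0]], [[2.18, -0.04, -2.52], [0.0, 0.0, -0.0]], [[2.19, -0.04, -2.51], [0.0, 0.0, -0.0]], [[4.33, 0.02, 0.39], [-0.2, -6.5, -0.0]], [[4.34, 0.02, -0.09], [-0.2, -6.5, -0.0]], [[4.31, 0.02, -0.59], [-0.2, -6.5, -0.0]]]
[[[4.21, 0.02, -1.07], [-0.2, -6.5, -0.0]], [[3.31, 0.2, 2.34], [0.0, -3.0, -0.0]], [[3.42, 0.2, 2.16], [0.0, -3.0, -0.0]], [[3.54, 0.2, 1.97], [0.0, -3.0, -0.0]], [[3.63, 0.2, 1.79], [0.0, -3.0, -0.0]], [[3.72, 0.2, 1.6], [0.0, -3.0, -0.0]]]
```

jog_arm(
  steps=[
    [[0,0,-3],[0,0,0]],
    [[0,0,-3],[0,0,0]],
    [[2.2,0,-2.5],[0,0,0]],
    [[2.2,0,-2.5],[0,0,0]],
    [[2.2,0,-2.5],[0,0,0]],
  ],
)

```text
t: 7.15
tool_pos: [0.8616, 0.1895, 0.4325]
tool_rot: [-0.127, -2.421, -0.028]
contact_force: [0.3, 0.4, -0.6]
opening: 0.0001
```

```bash
python3 st.py;  python3 ls.py pics/o.png 0 310 200 480;python3 - <<'E'
from h import *
p,r,o=pose()
rows(p,r,[(w([130,0,303+220+20]),tilt(-15)),(w([-60,10,173+300]),tilt(0))])
E
```

```text
t 7.15 box tcp [270.5   1.1 432.5] theta -41.1 yz -0.015 tip [156.8  -1.4 302.2] q [ 0.12  0.88  0.53  0.2   2.43 -1.25] F [ 0.3  0.4 -0.6] open 0.0001
[[[4.29, -0.04, 0.36], [-0.2, -6.4, 0.0]], [[4.31, -0.03, -0.12], [-0.2, -6.4, 0.0]], [[4.26, -0.04, -0.6], [-0.2, -6.4, 0.0]], [[4.18, -0.03, -1.08], [-0.2, -6.3, -0.0]], [[3.31, 0.2, 2.34], [0.0, -3.0, -0.0]], [[3.42, 0.2, 2.16], [0.0, -3.0, -0.0]], [[3.53, 0.2, 1.98], [0.0, -3.0, -0.0]], [[3.63, 0.2, 1.8], [0.0, -3.0, -0.0]]]
[[[3.72, 0.2, 1.6], [0.0, -3.0, -0.0]]]
```

View pics/o.png

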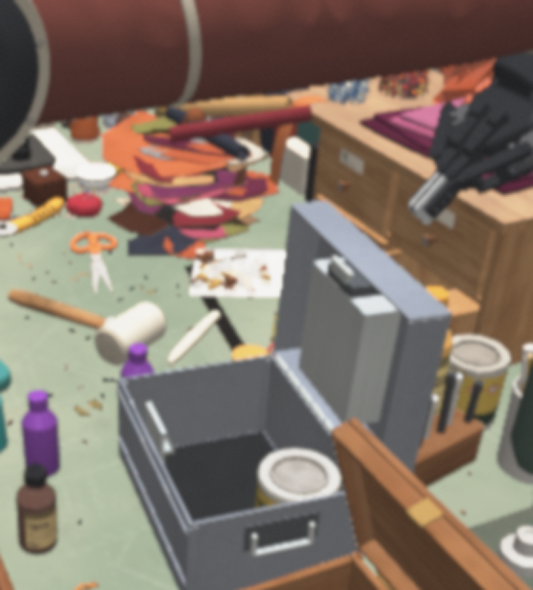

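The lid stands open, near vertical, and the gripper is free of it. Next I go over the top of the lid towards the bottle.

jog_arm(
  steps=[
    [[4.3,0,0.2],[0,-6.4,0]],
    [[4.3,0,-0.2],[0,-6.4,0]],
    [[4.3,0,-0.6],[0,-6.4,0]],
    [[4.2,0,-1.1],[0,-6.4,0]],
    [[3.3,0.2,2.3],[0,-3,0]],
    [[3.4,0.2,2.2],[0,-3,0]],
    [[3.5,0.2,2.0],[0,-3,0]],
    [[3.6,0.2,1.8],[0,-3,0]],
  ],
  fingers=1,
)

```text
t: 8.0
tool_pos: [0.57, 0.2251, 0.4883]
tool_rot: [0.156, 3.09, 0.001]
contact_force: [-0.0, 0.5, -0.4]
opening: 0.0852
```

```bash
python3 st.py;  python3 - <<'E'
from h import *
p,r,o=pose()
rows(p,r,[(np.array([.4015,.245,.33]),tilt(0))])
E
```

```text
t 8.0 box tcp [-23.1   6.  488.3] theta 2.7 yz 0.003 tip [-14.9   6.5 315.5] q [ 0.26 -0.02  1.55 -0.01  1.57 -1.21] F [-0.   0.5 -0.4] open 0.0852
[[[2.95, 0.04, 2.5], [0.0, 0.5, 0.0]], [[2.93, 0.04, 2.53], [0.1, 0.4, 0.1]], [[2.91, 0.04, 2.54], [-0.0, 0.5, 0.0]], [[2.89, 0.04, 2.58], [0.0, 0.4, 0.1]], [[2.87, 0.04, 2.59], [0.0, 0.5, 0.0]], [[2.85, 0.03, 2.62], [0.1, 0.4, 0.0]]]
```

jog_arm(
  steps=[
    [[2.9,0,2.5],[0,0.5,0]],
    [[2.9,0,2.5],[0,0.4,0]],
    [[2.9,0,2.6],[0,0.5,0]],
    [[2.9,0,2.6],[0,0.4,0]],
    [[2.9,0,2.6],[0,0.5,0]],
    [[2.9,0,2.6],[0,0.4,0]],
  ],
)

```text
t: 8.6
tool_pos: [0.395, 0.2428, 0.334]
tool_rot: [0.144, 3.075, 0.031]
contact_force: [-0.6, -0.0, -0.0]
opening: 0.0857
```

```bash
python3 st.py;  python3 - <<'E'
from h import *
ci=ctrl.camera_info("wrist"); im=ctrl.get_image("wrist")[:,:,::-1].copy()
for P in[(.4015,.245,.095),(.4015,.245,0.0)]:
    u=proj("wrist",np.array(P),ci); print(u); cv2.circle(im,(int(u[0]),int(u[1])),2,(0,0,255),-1)
cv2.imwrite("pics/p.png",im); np.save("pics/p_M.npy",ci["camera_from_world"])
E
```

```text
t 8.6 box tcp [-199.1    5.2  334. ] theta 3.5 yz 0.024 tip [-188.4    9.4  161.4] q [ 0.39 -0.31  2.07 -0.01  1.33 -1.08] F [-0.6 -0.  -0. ] open 0.0857
[277.81472416 217.42321848]
[276.68296037 180.29303616]
```

View pics/p.png

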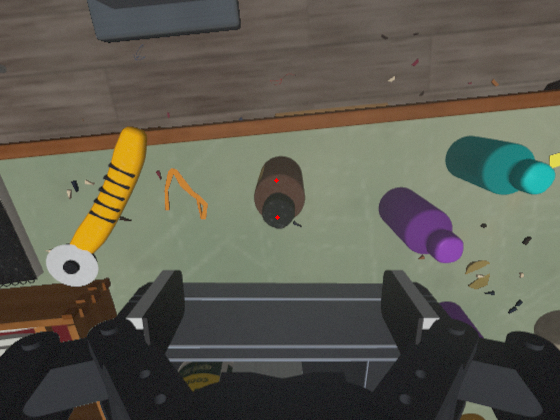

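```bash
python3 - <<'E'
from h import *
im=cv2.imread("pics/p.png"); print("cap",onz("wrist",(279,210.5),.095), "base edge far", onz("wrist",(279,156),.0), "shoulder L/R at z=.055", onz("wrist",(254.5,190),.055),onz("wrist",(304,190),.055))
p,r,o=pose()
rows(p,r,[(np.array([.4035,.2450,.30]),tilt(0))])
E
python3 - <<'E'
import cv2
im=cv2.imread("pics/p.png"); cv2.imwrite("pics/p2.png",cv2.resize(im[140:245,220:340],None,fx=5.5,fy=5.5,interpolation=cv2.INTER_CUBIC))
E
```

```text
cap [0.38586092 0.24482874 0.095     ] base edge far [0.3685868  0.24727897 0.        ] shoulder L/R at z=.055 [0.38212236 0.22760826 0.055     ] [0.38556944 0.26353723 0.055     ]
[[[-1.19, 0.35, 2.71], [1.0, 2.7, 0.8]]]
```

View pics/p2.png

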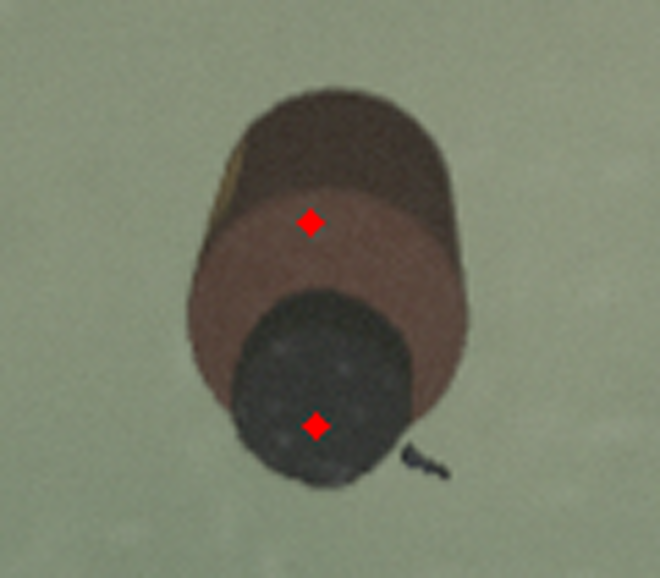

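```bash
python3 st.py; python3 - <<'E'
from h import *
ci=ctrl.camera_info("wrist"); im=ctrl.get_image("wrist")[:,:,::-1].copy()
ci2=ctrl.camera_info("wrist"); print(np.abs(np.array(ci["camera_from_world"])-ci2["camera_from_world"]).max())
hsv=cv2.cvtColor(im,cv2.COLOR_BGR2HSV)
roi=np.zeros(im.shape[:2],np.uint8); roi[130:250,220:340]=1
bl=cv2.medianBlur(im,3).astype(int); dark=((bl.max(2)<75)&(bl[:,:,2]-bl[:,:,0]<12)&(roi>0)).astype(np.uint8)
n,l,s,c=cv2.connectedComponentsWithStats(dark); 
for i in range(1,n):
    if s[i,4]>100: print(s[i],c[i],onz("wrist",c[i],.095,ci))
bot=(((bl[:,:,2]-bl[:,:,1])>3)&(roi>0)|(dark>0)).astype(np.uint8)
n,l,s,c=cv2.connectedComponentsWithStats(bot)
for i in range(1,n):
    if s[i,4]>300: print("body",s[i],c[i])
cv2.imwrite("pics/q.png",im)
E
python3 st.py
```

```text
t 8.65 box tcp [-204.     4.2  326.4] theta 2.7 yz 0.018 tip [-195.7    7.3  153.7] q [ 0.4  -0.32  2.08 -0.01  1.33 -1.08] F [-2.2  1.7 -6.1] open 0.0853
0.0029224049161249988
[265 208  38  37 959] [282.15015641 226.0729927 ] [0.39636839 0.24582983 0.095     ]
body [ 220  130  120   21 1832] [272.17030568 137.56768559]
body [ 257  169   52   76 2963] [282.95646304 205.84576443]
t 8.7 box tcp [-202.1    4.4  328.4] theta 2.8 yz 0.018 tip [-193.5    7.5  155.7] q [ 0.39 -0.31  2.07 -0.01  1.33 -1.08] F [-1.3 -0.3 -0.1] open 0.0856
```

View pics/q.png

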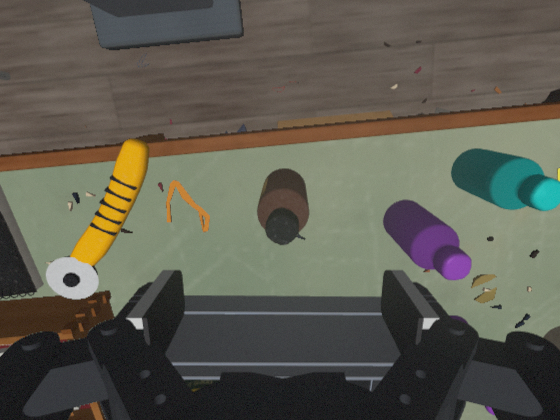

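jog_arm(
  steps=[
    [[0,0,0],[0,0,0]],
    [[0,0,0],[0,0,0]],
  ],
)

```text
t: 8.9
tool_pos: [0.3922, 0.2423, 0.3315]
tool_rot: [0.138, 3.076, 0.029]
contact_force: [-0.6, 0.6, 0.4]
opening: 0.0858
```

```bash
cat >cap.py <<'E'
from h import *
ci=ctrl.camera_info("wrist"); im=ctrl.get_image("wrist")[:,:,::-1].copy()
ci2=ctrl.camera_info("wrist"); print(np.abs(np.array(ci["camera_from_world"])-ci2["camera_from_world"]).max())
roi=np.zeros(im.shape[:2],np.uint8); roi[150:265,220:340]=1
bl=cv2.medianBlur(im,3).astype(int); dark=((bl.max(2)<75)&(bl[:,:,2]-bl[:,:,0]<12)&(roi>0)).astype(np.uint8)
n,l,s,c=cv2.connectedComponentsWithStats(dark); 
for i in range(1,n):
    if s[i,4]>100: print(s[i],c[i],onz("wrist",c[i],.093,ci))
bot=(((bl[:,:,2]-bl[:,:,1])>3)&(roi>0)|(dark>0)).astype(np.uint8)
n,l,s,c=cv2.connectedComponentsWithStats(bot)
for i in range(1,n):
    if s[i,4]>300: print("body",s[i],c[i], "far base edge",onz("wrist",(s[i,0]+s[i,2]/2,s[i,1]),0,ci))
E
python3 cap.py; python3 st.py
```

```text
0.0010104843955887621
[264 198  37  36 930] [280.08064516 215.51612903] [0.39736709 0.24581618 0.093     ]
body [ 256  160   51   74 2833] [280.96858454 196.27850335] far base edge [0.38005995 0.25013769 0.        ]
t 8.95 box tcp [-201.2    4.6  332.3] theta 3.6 yz 0.023 tip [-190.5    8.7  159.7] q [ 0.39 -0.32  2.07 -0.01  1.32 -1.09] F [ 0.4 -0.2  0.6] open 0.0854
```

```bash
cat >go.py <<'E'
from h import *
import sys
x,y,z,n=map(float,sys.argv[1:5])
p,r,o=pose(); rows(p,r,[(np.array([x,y,z]),tilt(0),int(n))])
E
python3 go.py .3995 .2458 .28 3
```

```text
[[[-0.1, 0.09, 1.76], [0.4, 1.2, 0.3]], [[-0.14, 0.11, 1.75], [0.5, 1.2, 0.3]], [[-0.18, 0.13, 1.75], [0.4, 1.2, 0.3]]]
```

jog_arm(
  steps=[
    [[-0.1,0.1,1.7],[0.4,1.2,0.3]],
    [[-0.15,0.1,1.7],[0.5,1.2,0.3]],
    [[-0.2,0.15,1.7],[0.4,1.2,0.3]],
    [[0,0,0],[0,0,0]],
  ],
)

```text
t: 9.35
tool_pos: [0.405, 0.2467, 0.284]
tool_rot: [0.171, 3.128, 0.007]
contact_force: [-0.6, -1.2, 0.2]
opening: 0.0851
```

```bash
python3 st.py; python3 go.py .3995 .2458 .203 4
```

```text
t 9.35 box tcp [-189.5   10.2  284. ] theta 0.5 yz 0.005 tip [-188.1   11.   111.1] q [ 0.39 -0.21  2.07  0.    1.27 -1.07] F [-0.6 -1.2  0.2] open 0.0851
[[[0.15, -0.05, 2.02], [0.1, 0.1, -0.1]], [[0.15, -0.04, 2.03], [0.0, 0.1, -0.0]], [[0.14, -0.04, 2.03], [0.1, 0.2, -0.1]], [[0.14, -0.04, 2.02], [0.1, 0.1, -0.0]]]
```

jog_arm(
  steps=[
    [[0.15,-0.05,2.0],[0.1,0.1,0]],
    [[0.15,-0.05,2.0],[0,0.1,0]],
    [[0.1,-0.05,2.0],[0.1,0.2,0]],
    [[0.1,0,1.6],[0,0.1,0]],
    [[0,0,0.3],[0,0,0]],
  ],
)

```text
t: 9.85
tool_pos: [0.4058, 0.2468, 0.2066]
tool_rot: [0.174, 3.127, 0.009]
contact_force: [0.5, 0.7, -1.2]
opening: 0.0853
```

```bash
python3 st.py; python3 go.py .3995 .2458 .203 1; python3 ls.py pics/r.png 200 330 150 300; python3 - <<'E'
from h import *
cv2.imwrite("pics/s.png",ctrl.get_image("wrist")[:,:,::-1])
E
python3 st.py
```

```text
t 9.85 box tcp [-188.8   10.3  206.6] theta 0.5 yz 0.006 tip [-187.2   11.4   33.6] q [ 0.39 -0.1   2.11  0.    1.11 -1.07] F [ 0.5  0.7 -1.2] open 0.0853
[[[0.62, -0.17, 0.35], [0.3, 0.5, -0.3]]]
t 9.95 box tcp [-188.2   10.7  208.1] theta 0.6 yz 0.007 tip [-186.3   11.9   35.1] q [ 0.39 -0.1   2.11  0.    1.11 -1.07] F [-0.7  0.  -0.3] open 0.0856
```

View pics/r.png

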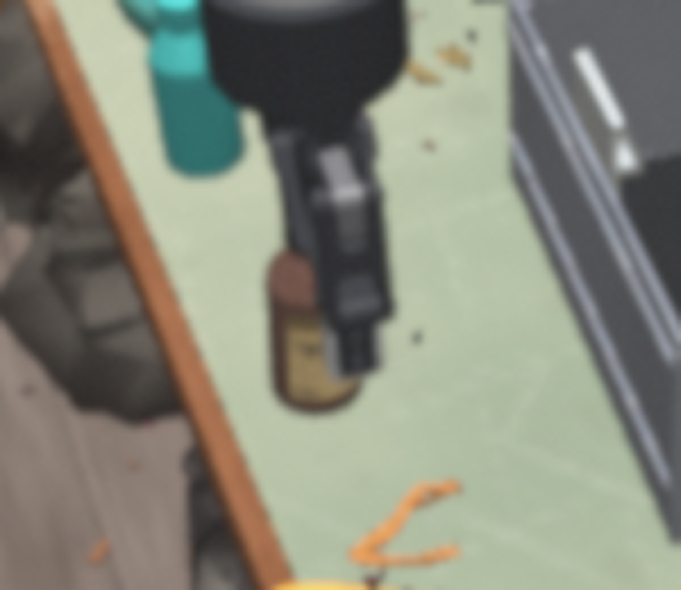

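View pics/s.png

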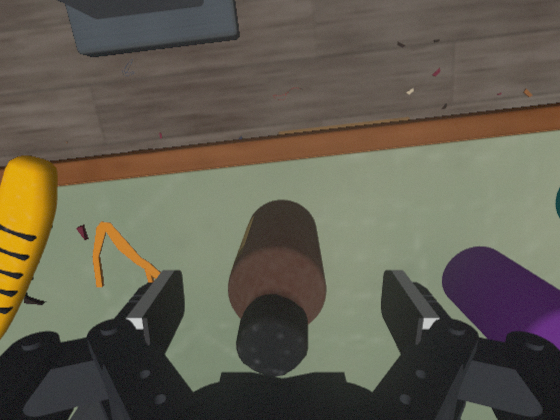

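jog_arm(
  steps=[
    [[0.4,-0.15,0.2],[0.2,0.3,0]],
    [[0.4,-0.15,0.2],[0.2,0.2,0]],
    [[0,0,0],[0,0,0]],
  ],
)

```text
t: 10.25
tool_pos: [0.3992, 0.2454, 0.2069]
tool_rot: [0.174, 3.13, 0.003]
contact_force: [0.7, -0.1, -0.2]
opening: 0.0855
```

```bash
python3 st.py; python3 go.py .3995 .2458 .203 1; python3 ls.py pics/r2.png 200 330 150 300
```

```text
t 10.25 box tcp [-195.2    8.3  206.9] theta 0.4 yz 0.002 tip [-194.     8.6   33.9] q [ 0.39 -0.11  2.13 -0.    1.12 -1.07] F [ 0.7 -0.1 -0.2] open 0.0855
[[[-0.03, 0.05, 0.39], [0.1, 0.4, -0.4]]]
```

View pics/r2.png

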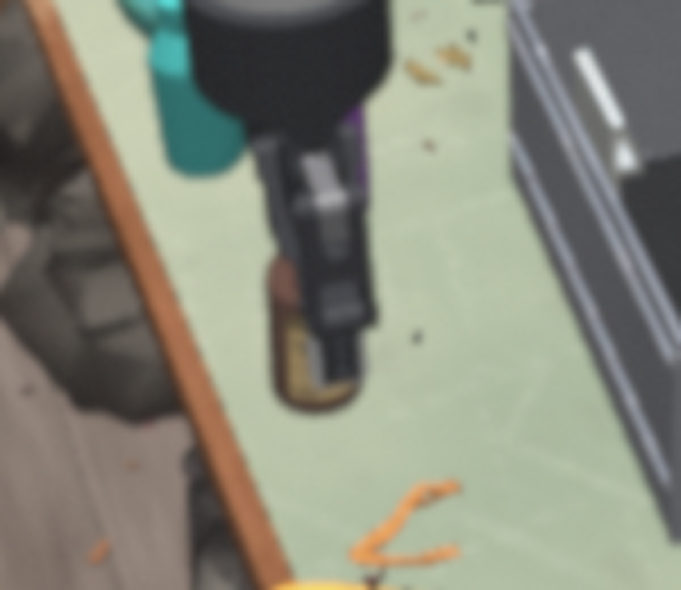

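jog_arm(
  steps=[
    [[0,0,0.2],[0,0,0]],
    [[0,0,0],[0,0,0]],
    [[0,0,0],[0,0,0]],
    [[0,0,0],[0,0,0]],
    [[0,0,0],[0,0,0]],
    [[0,0,0],[0,0,0]],
  ],
  fingers=-1,
  grip_force=30,
)

```text
t: 10.9
tool_pos: [0.4, 0.2458, 0.2065]
tool_rot: [0.174, 3.126, 0.006]
contact_force: [0.5, 0.8, 0.6]
opening: 0.0368
```

```bash
python3 st.py; python3 ls.py pics/r3.png 200 330 150 300; python3 - <<'E'
from h import *
cv2.imwrite("pics/s3.png",ctrl.get_image("wrist")[:,:,::-1])
E
```

```text
t 10.9 box tcp [-194.4    8.8  206.5] theta 0.6 yz 0.004 tip [-192.6    9.5   33.5] q [ 0.39 -0.11  2.13 -0.    1.11 -1.07] F [0.5 0.8 0.6] open 0.0368
```

View pics/r3.png

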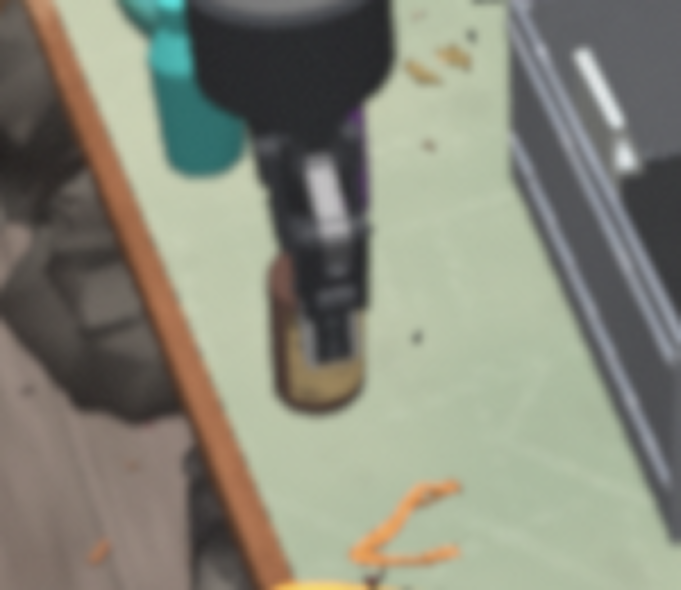

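View pics/s3.png

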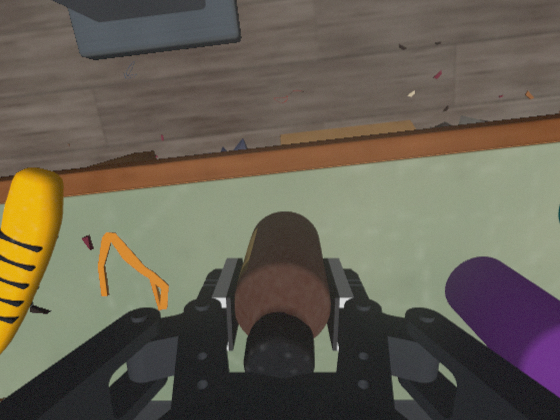

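```bash
python3 - <<'E'
from h import *
p,r,o=pose()
rows(p,r,[(p+[0,0,.19],tilt(0),6),(np.array([*w([-10,46,0])[:2],.40]),tilt(0),7)])
E
```

```text
[[[-0.03, 0.01, -3.17], [0.0, 0.1, -0.1]], [[-0.03, 0.02, -3.16], [0.1, 0.1, -0.0]], [[-0.02, 0.0, -3.17], [0.0, 0.1, -0.1]], [[-0.01, 0.01, -3.17], [0.1, 0.1, -0.0]], [[-0.01, 0.0, -3.16], [-0.0, 0.1, -0.1]], [[-0.01, 0.01, -3.17], [0.0, 0.1, -0.0]], [[-2.63, 0.53, -0.05], [0.0, -0.0, -0.0]], [[-2.64, 0.54, -0.05], [0.0, -0.0, -0.0]]]
[[[-2.63, 0.53, -0.05], [0.0, -0.0, -0.0]], [[-2.63, 0.53, -0.05], [0.0, -0.0, -0.0]], [[-2.64, 0.54, -0.05], [0.0, -0.0, -0.0]], [[-2.63, 0.53, -0.05], [0.0, -0.0, -0.0]], [[-2.63, 0.53, -0.05], [0.0, -0.0, -0.0]]]
```

jog_arm(
  steps=[
    [[0,0,-1.5],[0,0.1,0]],
    [[0,0,-3.2],[0,0.1,0]],
    [[0,0,-3.2],[0,0.1,-0.1]],
    [[0,0,-3.2],[0,0.1,0]],
    [[0,0,-3.2],[0,0.1,-0.1]],
    [[0,0,-3.2],[0,0,0]],
    [[0,0,-2],[0,0,0]],
    [[0,0,0],[0,0,0]],
  ],
)

```text
t: 11.8
tool_pos: [0.3977, 0.2444, 0.4047]
tool_rot: [-0.168, -3.13, 0.001]
contact_force: [-0.0, 0.3, -0.7]
opening: 0.0364
```

```bash
python3 st.py; python3 - <<'E'
from h import *
p,r,o=pose()
rows(p,r,[(np.array([*w([-10,46,0])[:2],.40]),tilt(0),7)])
E
python3 ls.py pics/u.png 50 310 120 420
```

```text
t 11.8 box tcp [-196.5    7.2  404.7] theta -0.4 yz -0.001 tip [-197.7    7.   231.7] q [ 0.39 -0.34  1.97  0.    1.52 -1.07] F [-0.   0.3 -0.7] open 0.0364
[[[-2.66, 0.56, 0.05], [-0.0, -0.1, -0.0]], [[-2.67, 0.56, 0.05], [-0.0, -0.0, -0.0]], [[-2.66, 0.56, 0.05], [-0.0, -0.1, -0.1]], [[-2.66, 0.56, 0.06], [-0.0, -0.0, 0.0]], [[-2.67, 0.56, 0.06], [-0.0, -0.1, -0.0]], [[-2.66, 0.55, 0.06], [-0.0, -0.0, -0.0]], [[-2.66, 0.56, 0.06], [-0.0, -0.1, -0.0]]]
```

View pics/u.png

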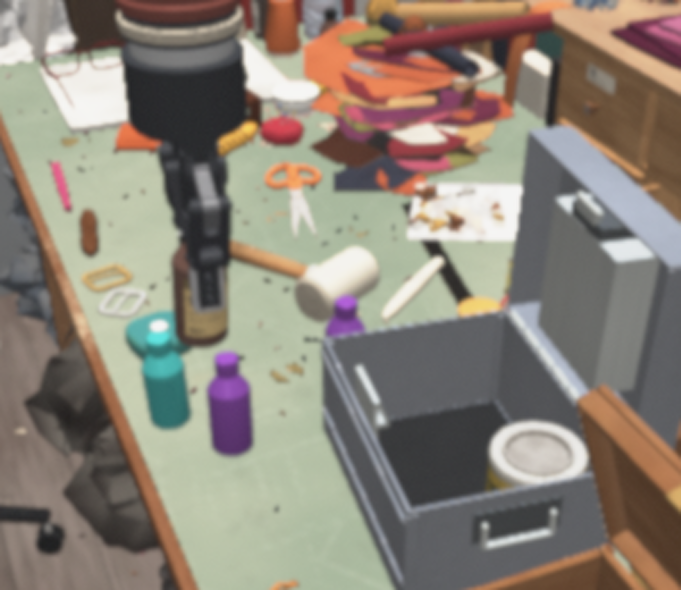

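jog_arm(
  steps=[
    [[-1.6,0.3,0],[0,0,0]],
    [[-2.7,0.6,0.05],[0,0,0]],
    [[-2.7,0.6,0.05],[0,0,0]],
    [[-2.7,0.6,0.05],[0,-0.1,0]],
    [[-2.7,0.6,0.05],[0,0,0]],
    [[-2.7,0.6,0.05],[0,-0.1,0]],
    [[-2,0.5,0.05],[0,0,0]],
    [[0,0,0],[0,0,0]],
  ],
)

```text
t: 12.65
tool_pos: [0.5741, 0.2632, 0.3748]
tool_rot: [-0.166, -3.105, 0.019]
contact_force: [0.1, 0.6, -0.6]
opening: 0.0365
```

```bash
python3 st.py; python3 - <<'E'
from h import *
p,r,o=pose()
rows(p,r,[(np.array([*w([-10,46,0])[:2],.225]),tilt(0),7)])
E
```

```text
t 12.65 box tcp [-23.1  44.3 374.8] theta -1.8 yz -0.014 tip [-28.5  41.9 201.9] q [ 0.31  0.1   1.62 -0.    1.46 -1.15] F [ 0.1  0.6 -0.6] open 0.0365
[[[-0.25, 0.05, 2.13], [-0.1, -0.3, -0.0]], [[-0.25, 0.06, 2.14], [-0.1, -0.2, -0.0]], [[-0.23, 0.04, 2.13], [-0.1, -0.3, -0.0]], [[-0.22, 0.05, 2.14], [-0.2, -0.2, -0.1]], [[-0.22, 0.03, 2.13], [-0.1, -0.3, 0.0]], [[-0.21, 0.04, 2.14], [-0.1, -0.2, 0.0]], [[-0.19, 0.02, 2.14], [-0.1, -0.3, 0.0]]]
```

jog_arm(
  steps=[
    [[-0.5,0.1,0.6],[-0.3,-0.6,0]],
    [[-0.4,0.1,1.6],[-0.3,-0.6,0]],
    [[-0.2,0,2.1],[-0.1,-0.4,0]],
    [[-0.2,0,2.1],[-0.1,-0.3,0]],
    [[-0.2,0,2.1],[0,-0.2,0]],
    [[-0.2,0,2.0],[0,0,0]],
    [[-0.1,0,1.2],[0,0,0]],
    [[0,0,0],[0,0,0]],
  ],
)

```text
t: 13.45
tool_pos: [0.5839, 0.2619, 0.2415]
tool_rot: [-0.164, -3.131, 0.007]
contact_force: [-0.7, 0.1, -1.7]
opening: 0.0367
```

```bash
python3 st.py; python3 - <<'E'
from h import *
p,r,o=pose()
rows(p,r,[(np.array([*w([-10,46,0])[:2],.212]),tilt(0),4)])
E
python3 ls.py pics/v.png 50 310 120 420
```

```text
t 13.45 box tcp [-13.2  44.  241.5] theta -0.3 yz -0.005 tip [-14.2  43.2  68.5] q [ 0.31  0.24  1.7  -0.    1.22 -1.16] F [-0.7  0.1 -1.7] open 0.0367
[[[-0.08, 0.05, 0.74], [-0.1, -0.1, 0.0]], [[-0.09, 0.05, 0.73], [-0.0, -0.1, 0.0]], [[-0.08, 0.05, 0.74], [-0.1, -0.0, 0.0]], [[-0.08, 0.05, 0.74], [-0.1, -0.1, 0.0]]]
```

View pics/v.png

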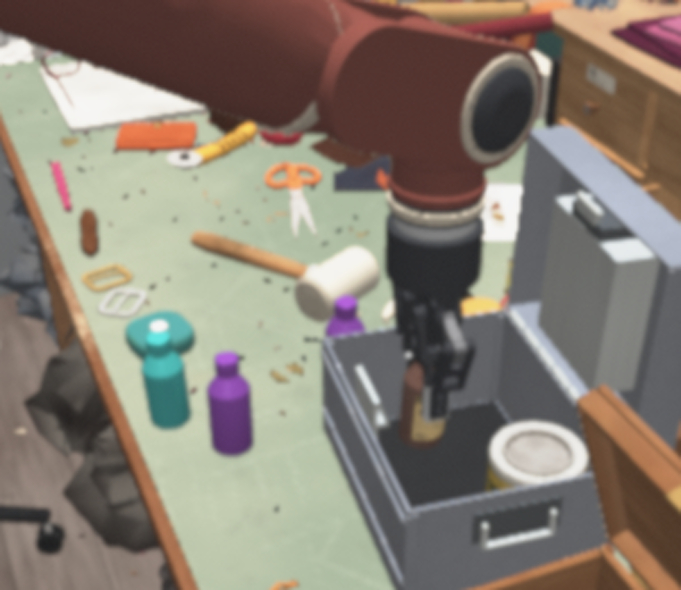

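jog_arm(
  steps=[
    [[-0.1,0,0.8],[-0.1,-0.1,0]],
    [[-0.1,0,0.8],[0,-0.1,0]],
    [[0,0,0.7],[0,0,0]],
    [[0,0,0.3],[0,0,0]],
    [[0,0,0],[0,0,0]],
  ],
)

```text
t: 14.0
tool_pos: [0.5873, 0.2623, 0.2182]
tool_rot: [0.164, 3.132, 0.0]
contact_force: [-0.4, -0.0, -0.4]
opening: 0.0368
```

```bash
python3 st.py
```

```text
t 14.0 box tcp [ -9.9  44.8 218.2] theta 0.3 yz 0.0 tip [-9.  44.9 45.2] q [ 0.3   0.27  1.7  -0.    1.17 -1.16] F [-0.4 -0.  -0.4] open 0.0368
```

jog_arm(
  steps=[
    [[0,0,0.4],[0,0,0]],
    [[0,0,0.3],[0,0,0]],
    [[0,0,0.2],[0,0,0]],
    [[0,0,0],[0,0,0]],
  ],
)

```text
t: 14.4
tool_pos: [0.5883, 0.2626, 0.2108]
tool_rot: [0.163, 3.129, 0.002]
contact_force: [0.3, -0.4, 0.3]
opening: 0.0364
```

```bash
python3 st.py
```

```text
t 14.4 box tcp [ -8.9  45.2 210.8] theta 0.5 yz 0.001 tip [-7.5 45.4 37.8] q [ 0.3   0.28  1.7  -0.    1.15 -1.16] F [ 0.3 -0.4  0.3] open 0.0364
```

jog_arm(
  steps=[
    [[0,0,0.2],[0,0,0]],
    [[0,0,0.2],[0,0,0]],
    [[0,0,0],[0,0,0]],
  ],
)

```text
t: 14.7
tool_pos: [0.5896, 0.263, 0.211]
tool_rot: [0.163, 3.127, 0.003]
contact_force: [-0.2, 0.0, -1.2]
opening: 0.0365
```

```bash
python3 st.py;python3 ls.py pics/x.png 130 330 220 420
```

```text
t 14.7 box tcp [ -7.7  45.7 211. ] theta 0.6 yz 0.002 tip [-5.9 46.1 38. ] q [ 0.3   0.28  1.7  -0.    1.15 -1.16] F [-0.2  0.  -1.2] open 0.0365
```

View pics/x.png

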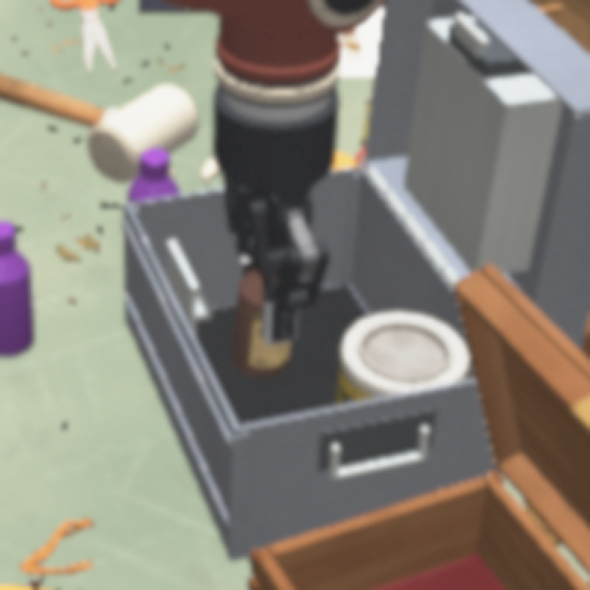

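jog_arm(
  steps=[
    [[0,0,0],[0,0,0]],
    [[0,0,0],[0,0,0]],
    [[0,0,0],[0,0,0]],
    [[0,0,0],[0,0,0]],
  ],
  fingers=0.9,
)

```text
t: 15.15
tool_pos: [0.5886, 0.258, 0.2068]
tool_rot: [0.164, 3.133, -0.022]
contact_force: [0.3, 0.9, 0.2]
opening: 0.0812
```

```bash
python3 st.py;python3 ls.py pics/y.png 130 330 220 420;python3 - <<'E'
from h import *
p,r,o=pose()
rows(p,r,[(p+[0,0,.27],r,7)])
E
```

```text
t 15.15 box tcp [ -8.1  40.7 206.8] theta 0.3 yz -0.014 tip [-7.2 38.3 33.9] q [ 0.3   0.28  1.7  -0.02  1.15 -1.16] F [0.3 0.9 0.2] open 0.0812
[[[-0.02, -0.05, -3.86], [0.0, 0.0, 0.0]], [[-0.02, -0.05, -3.85], [0.0, 0.0, 0.0]], [[-0.02, -0.05, -3.86], [0.0, 0.0, 0.0]], [[-0.02, -0.05, -3.86], [0.0, 0.0, 0.0]], [[-0.02, -0.05, -3.85], [0.0, 0.0, 0.0]], [[-0.02, -0.05, -3.86], [0.0, 0.0, 0.0]], [[-0.02, -0.05, -3.86], [0.0, 0.0, 0.0]]]
```

View pics/y.png

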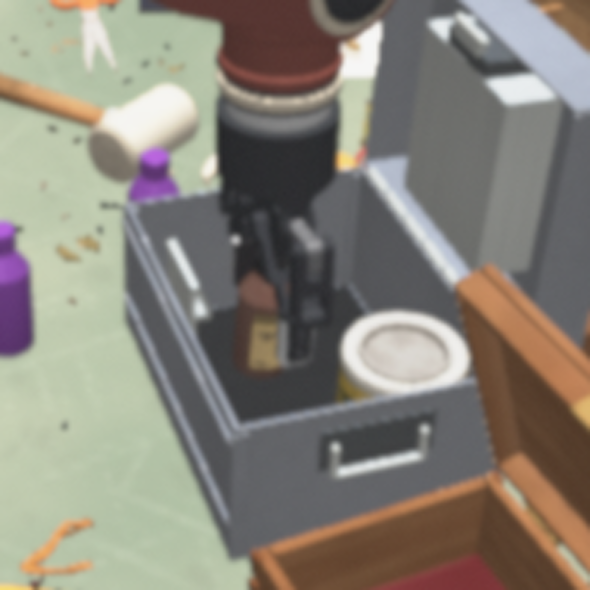

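jog_arm(
  steps=[
    [[0,0.2,-2],[0,0,0]],
    [[0,0,-3],[0,0,0]],
    [[0,0,-4],[0,0,0]],
    [[0,0,-4],[0,0,0]],
    [[0,0,-4],[0,0,0]],
    [[0,0,-4],[0,0,0]],
    [[0,0,-4],[0,0,0]],
  ],
)

```text
t: 15.9
tool_pos: [0.5868, 0.2641, 0.4538]
tool_rot: [-0.162, -3.123, 0.026]
contact_force: [1.2, 0.3, -0.4]
opening: 0.0809
```

```bash
python3 st.py;python3 ls.py pics/z.png 50 310 220 420
```

```text
t 15.9 box tcp [-10.6  46.6 453.8] theta -0.8 yz -0.018 tip [-12.9  43.5 280.9] q [ 0.31  0.08  1.51 -0.01  1.58 -1.16] F [ 1.2  0.3 -0.4] open 0.0809
```

View pics/z.png

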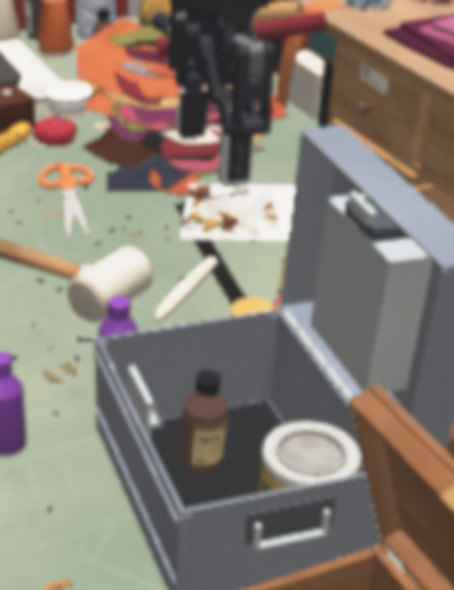

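```bash
python3 lid.py 434.5 169; python3 lid.py 363 108 115; python3 - <<'E'
from h import *
p,r,o=pose()
# over lid: tip box z>=300 ; then behind at x=165, tip z 235, tilt -? y=0... go y=+60? use y=0
p2,r2=rows(p,r,[(w([0,30,495]),tilt(0),2),(w([165,0,495]),tilt(0),5),(w([165,0,173+230]),tilt(0),3)])
E
```

```text
phi 1.585 90.81381052823548 err px 5.232909259431098
phi 1.5250000000000001 87.37606375745055 err px 3.6081874651295864
[[[-0.49, -0.87, -1.56], [-0.3, -0.0, 0.0]], [[-0.49, -0.87, -1.57], [-0.4, -0.1, 0.1]], [[-3.3, -0.6, 0.0], [0.0, 0.0, -0.0]], [[-3.3, -0.6, 0.01], [0.0, 0.0, -0.0]], [[-3.3, -0.59, -0.0], [0.0, 0.0, -0.0]], [[-3.3, -0.6, 0.0], [0.0, 0.0, -0.0]], [[-3.3, -0.6, 0.01], [0.0, 0.0, -0.0]], [[0.0, 0.0, 3.07], [0.0, 0.0, -0.0]]]
[[[0.01, 0.0, 3.06], [0.0, 0.0, -0.0]], [[-0.0, 0.0, 3.07], [0.0, 0.0, -0.0]]]
```

jog_arm(
  steps=[
    [[-0.5,0,-1.5],[-0.3,0,0]],
    [[-0.5,0.2,-1.6],[-0.4,-0.1,0]],
    [[-3.3,0.4,0],[0,0,0]],
    [[-3.3,0.4,0],[0,0,0]],
    [[-3.3,0.4,0],[0,0,0]],
    [[-3.3,0.4,0],[0,0,0]],
    [[-3.3,0.4,0],[0,0,0]],
    [[0,0,0],[0,0,0]],
  ],
  fingers=-1,
)

```text
t: 16.75
tool_pos: [0.769, 0.2725, 0.5032]
tool_rot: [0.154, 3.124, 0.016]
contact_force: [-0.6, -0.4, -1.0]
opening: -0.0001
```

```bash
python3 st.py;  python3 - <<'E'
from h import *
p,r,o=pose()
rows(p,r,[(w([165,70,173+240]),tilt(0),3)])
E
```

```text
t 16.75 box tcp [169.8  74.  503.2] theta 0.7 yz 0.011 tip [172.   75.9 330.2] q [ 0.25  0.47  0.96  0.01  1.7  -1.22] F [-0.6 -0.4 -1. ] open -0.0001
[[[0.2, -0.16, 3.0], [0.2, 0.2, 0.1]], [[0.19, -0.16, 3.0], [0.2, 0.3, 0.2]], [[0.17, -0.14, 3.01], [0.2, 0.2, 0.1]]]
```

jog_arm(
  steps=[
    [[0.1,-0.1,3.0],[0.2,0.2,0.1]],
    [[0,-0.1,3.0],[0.2,0.3,0.2]],
    [[0,0,3.0],[0.2,0.2,0.1]],
    [[0,0,0],[0,0,0]],
  ],
)

```text
t: 17.15
tool_pos: [0.7682, 0.2726, 0.4108]
tool_rot: [0.163, 3.136, 0.004]
contact_force: [-0.7, 1.1, -1.3]
opening: 0.0002
```

```bash
python3 st.py; cat >close.py <<'E'
from h import *
import sys
y=float(sys.argv[1]); s=float(sys.argv[2]); off=float(sys.argv[3]); p,r,o=pose(); wp=[]
for a in sys.argv[4:]:
    f=np.radians(float(a)); C=np.array([-s*np.cos(f)+(38-off)*np.sin(f)+85+11,y,104+s*np.sin(f)+(38-off)*np.cos(f)+173])
    wp.append((w(C),tilt(0),1))
rows(p,r,wp)
E
python3 close.py 70 140 5 88 80 72 64 56 48 40; python3 ls.py pics/A.png 0 310 200 480
```

```text
t 17.15 box tcp [169.   74.  410.8] theta 0.1 yz 0.003 tip [169.3  74.5 237.8] q [ 0.25  0.49  1.08  0.    1.57 -1.22] F [-0.7  1.1 -1.3] open 0.0002
[[[4.49, -0.39, -0.73], [0.2, 0.1, 0.1]], [[1.99, -0.01, -0.26], [-0.0, -0.0, -0.0]], [[2.01, 0.0, 0.03], [-0.0, -0.0, -0.0]], [[1.98, 0.0, 0.3], [-0.0, -0.0, -0.0]], [[1.92, 0.0, 0.58], [-0.0, -0.0, -0.0]], [[1.83, -0.0, 0.84], [-0.0, -0.0, -0.0]], [[1.68, -0.0, 1.09], [-0.0, -0.0, -0.0]]]
```

View pics/A.png

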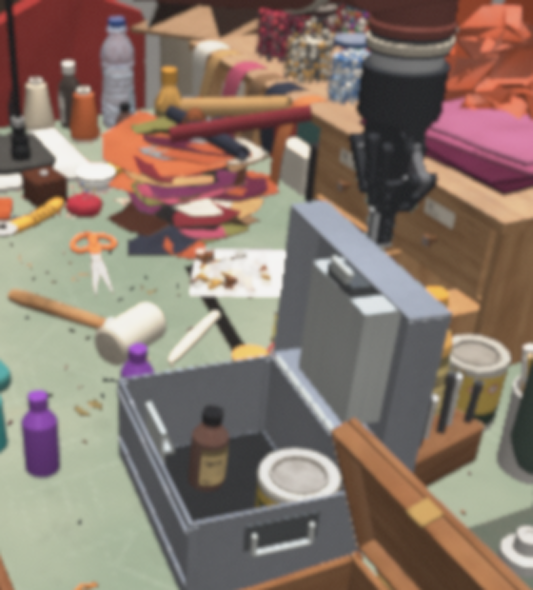

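jog_arm(
  steps=[
    [[1.5,0,-0.2],[0,0,0]],
    [[1.5,0,-0.2],[0,0,0]],
    [[1.8,0,-0.2],[0,0,0]],
    [[2.0,0,0],[0,0,0]],
    [[2.2,0,0.2],[0,0,0]],
  ],
)

```text
t: 17.7
tool_pos: [0.6789, 0.2816, 0.4314]
tool_rot: [0.164, 3.104, 0.017]
contact_force: [4.4, -0.4, -0.7]
opening: -0.0003
```

```bash
python3 st.py; python3 close.py 70 140 5  72 64 56 48 40; python3 ls.py pics/B.png 0 310 200 480
```

```text
t 17.7 box tcp [ 79.2  73.6 431.4] theta 1.9 yz 0.012 tip [ 84.9  75.8 258.5] q [ 0.29  0.29  1.31 -0.    1.51 -1.17] F [ 4.4 -0.4 -0.7] open -0.0003
[[[-0.46, -0.38, 1.12], [0.7, 1.9, -0.0]], [[1.99, 0.0, 0.3], [0.0, -0.0, -0.0]], [[1.92, 0.0, 0.58], [0.0, -0.0, -0.0]], [[1.82, 0.0, 0.84], [0.0, -0.0, -0.0]], [[1.69, -0.0, 1.09], [0.0, -0.0, -0.0]]]
```

View pics/B.png

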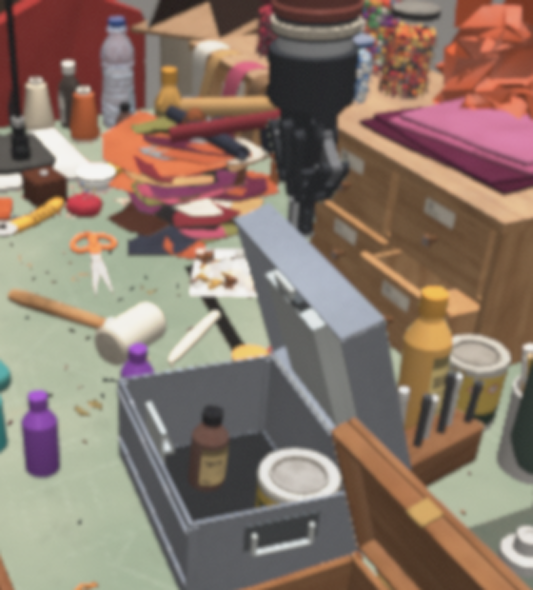

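jog_arm(
  steps=[
    [[0.3,-0.2,1.5],[0.5,1.2,0]],
    [[1.8,0,0.8],[0.2,0.5,0]],
    [[2.0,0,0.7],[0,0.2,0]],
    [[2.0,0,1.0],[0,0.2,0]],
    [[1.8,0,1.2],[0,0.2,0]],
  ],
)

```text
t: 18.25
tool_pos: [0.602, 0.2887, 0.3948]
tool_rot: [0.165, 3.115, 0.016]
contact_force: [1.5, 0.2, 0.6]
opening: 0.0003
```

```bash
python3 st.py; python3 close.py 70 140 5  48 40 32 24 16; python3 ls.py pics/C.png 0 310 200 480
```

```text
t 18.25 box tcp [  2.   72.6 394.8] theta 1.2 yz 0.011 tip [  5.7  74.5 221.9] q [ 0.34  0.15  1.52  0.    1.44 -1.13] F [1.5 0.2 0.6] open 0.0003
[[[-2.5, -0.25, -0.78], [0.6, 1.2, -0.0]], [[1.69, 0.0, 1.08], [0.0, 0.0, -0.0]], [[1.52, 0.0, 1.31], [0.0, 0.0, -0.0]], [[1.32, -0.0, 1.51], [0.0, 0.0, -0.0]], [[1.1, -0.0, 1.68], [0.0, 0.0, -0.0]]]
```

View pics/C.png

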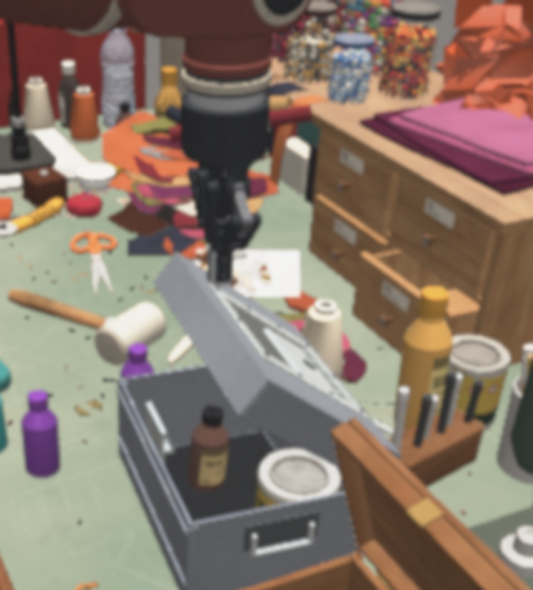

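jog_arm(
  steps=[
    [[0.8,-0.2,1.5],[0.4,0.8,0]],
    [[0.8,0,1.8],[0.2,0.4,0]],
    [[0.8,0,1.8],[0,0,0]],
    [[0.6,0,1.8],[0,0,0]],
  ],
)

```text
t: 18.7
tool_pos: [0.5722, 0.2917, 0.3297]
tool_rot: [0.163, 3.133, 0.009]
contact_force: [-8.0, -1.5, 21.1]
opening: 0.0001
```

```bash
python3 st.py; python3 ls.py pics/D.png 100 310 200 420
```

```text
t 18.7 box tcp [-27.9  72.4 329.7] theta 0.2 yz 0.006 tip [-27.3  73.4 156.7] q [ 0.36  0.15  1.64  0.    1.35 -1.11] F [-8.  -1.5 21.1] open 0.0001
```

View pics/D.png

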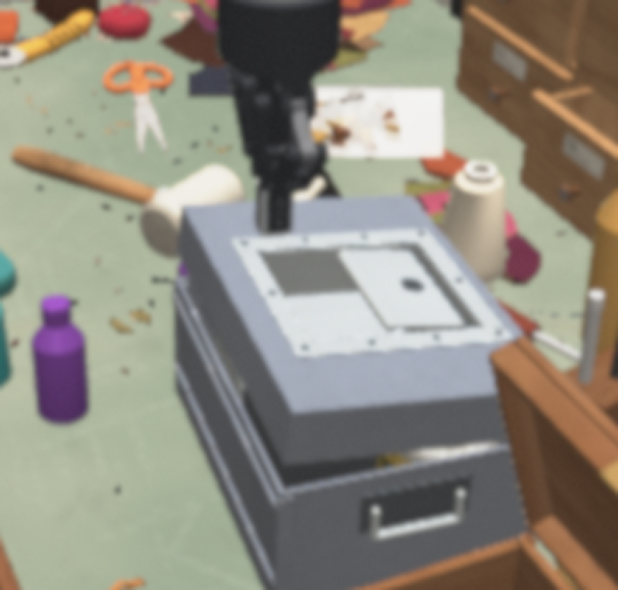

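```bash
python3 - <<'E'
from h import *
p,r,o=pose()
rows(p,r,[(w([-30,72,365]),tilt(0),1),(w([-68,0,365]),tilt(0),3)])
E
```

```text
[[[0.11, -0.02, -3.79], [0.3, 0.1, 0.1]], [[1.27, -2.4, 0.0], [-0.0, -0.0, -0.0]], [[1.26, -2.4, 0.0], [-0.0, -0.0, -0.0]], [[1.27, -2.4, 0.0], [-0.0, -0.0, -0.0]]]
```

jog_arm(
  steps=[
    [[0,0,-1.9],[0.2,0,0]],
    [[0,0,-1.9],[0,0,0]],
    [[1.2,-2.3,0],[0,0,0]],
    [[1.3,-2.4,0],[0,0,0]],
    [[1.3,-2.4,0],[0,0,0]],
    [[0,0,0],[0,0,0]],
  ],
)

```text
t: 19.35
tool_pos: [0.5266, 0.2236, 0.3626]
tool_rot: [-0.161, -3.132, 0.002]
contact_force: [0.2, 1.5, -0.9]
opening: 0.0001
```

```bash
python3 st.py;python3 - <<'E'
from h import *
p,r,o=pose()
rows(p,r,[(w([-70,0,345]),tilt(0),2),(w([-70,0,308]),tilt(0),5)])
E
python3 ls.py pics/E.png 100 310 200 420
```

```text
t 19.35 box tcp [-66.1  -0.  362.6] theta -0.3 yz -0.001 tip [-67.1  -0.3 189.6] q [ 0.27 -0.04  1.78  0.    1.41 -1.2 ] F [ 0.2  1.5 -0.9] open 0.0001
[[[0.19, 0.0, 0.88], [-0.0, -0.2, 0.1]], [[0.19, 0.01, 0.88], [-0.1, -0.1, 0.0]], [[-0.0, -0.0, 0.74], [0.0, -0.0, 0.0]], [[-0.0, -0.0, 0.74], [0.0, -0.0, 0.0]], [[-0.0, -0.0, 0.74], [0.0, -0.0, 0.0]], [[-0.0, -0.0, 0.74], [0.0, -0.0, 0.0]], [[-0.0, -0.01, 0.74], [0.0, -0.0, 0.0]]]
```

View pics/E.png

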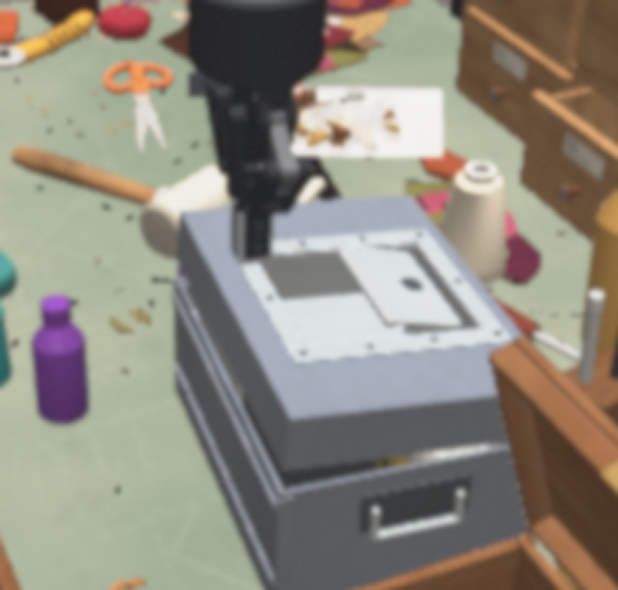

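jog_arm(
  steps=[
    [[0.2,0,0.9],[0,0,0]],
    [[0.1,0,0.9],[0,0,0]],
    [[0,0,1.0],[0,0,0]],
    [[0,0,1.0],[0,0,0]],
    [[0,0,1.0],[0,0,0]],
    [[0,0,1.0],[0,0,0]],
  ],
)

```text
t: 20.0
tool_pos: [0.5269, 0.2278, 0.3148]
tool_rot: [-0.155, -3.13, 0.002]
contact_force: [-41.7, -16.1, 84.9]
opening: -0.0
```

```bash
python3 st.py;python3 ls.py pics/F.png 100 310 200 420
```

```text
t 20.0 box tcp [-66.3   4.2 314.8] theta -0.5 yz -0.002 tip [-67.7   3.9 141.8] q [ 0.28  0.01  1.81  0.    1.33 -1.19] F [-41.7 -16.1  84.9] open -0.0
```

View pics/F.png

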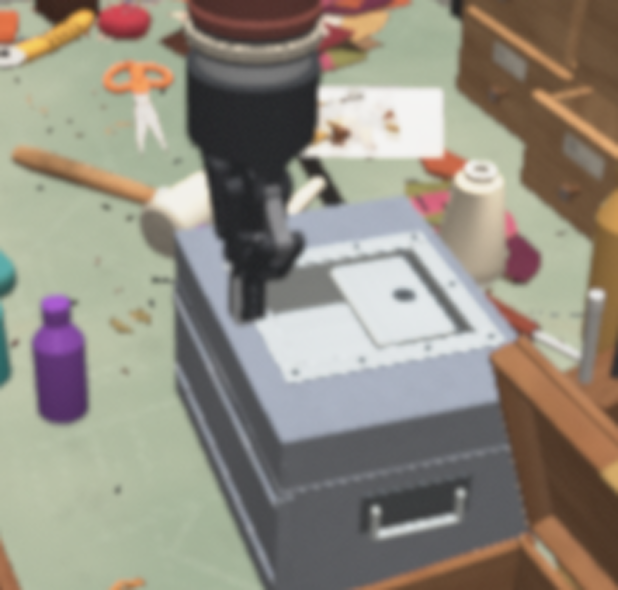

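The lid is shut, but the force has built up to 96 N total, so I back off at once.

jog_arm(
  steps=[
    [[0,0,-0.6],[0,0,0]],
    [[0,0,-2],[0,0,0]],
    [[0,0,-4],[0,0,0]],
    [[0,0,-4],[0,0,0]],
    [[0,0,-4],[0,0,0]],
    [[0,0,0],[0,0,0]],
    [[0,0,0],[0,0,0]],
  ],
)

```text
t: 20.75
tool_pos: [0.5291, 0.2306, 0.4636]
tool_rot: [-0.149, -3.127, 0.004]
contact_force: [0.6, 0.7, -0.1]
opening: -0.0
```

```bash
python3 st.py;python3 ls.py pics/G.png 130 310 220 400; python3 - <<'E'
from h import *
cv2.imwrite("pics/Gw.png",ctrl.get_image("wrist")[:,:,::-1])
E
```

```text
t 20.75 box tcp [-64.4   7.2 463.6] theta -0.6 yz -0.003 tip [-66.2   6.7 290.6] q [ 0.28 -0.09  1.65  0.    1.59 -1.19] F [ 0.6  0.7 -0.1] open -0.0
```

View pics/G.png

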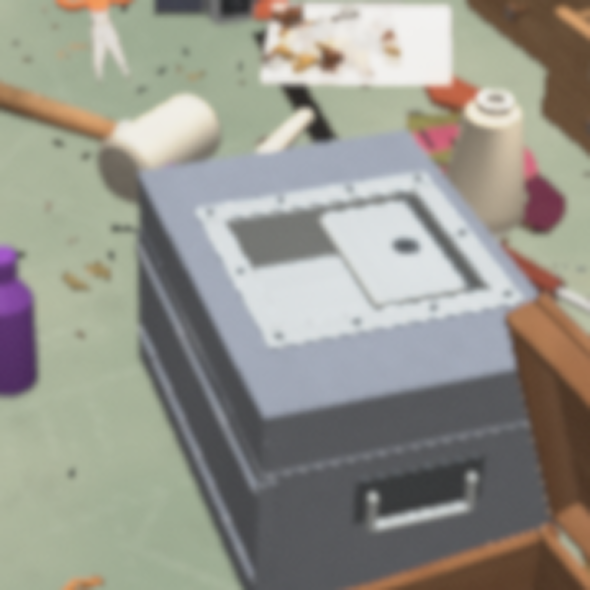

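View pics/Gw.png

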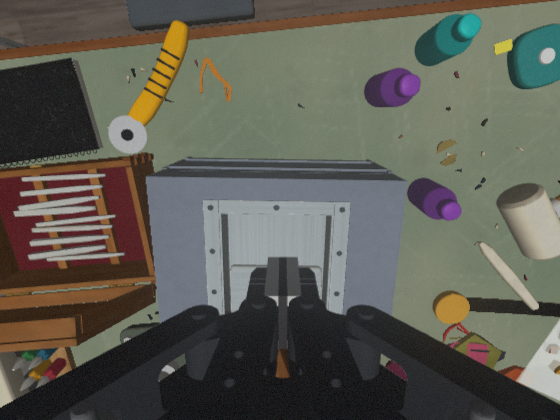

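```bash
python3 - <<'E'
from h import *
a=cv2.imread("pics/a_side.png").astype(int); bb=ctrl.get_image("side")[:,:,::-1].astype(int)
d=np.abs(a-bb).max(2)
print("lid top reg",np.mean(d[185:235,285:375]),"front",np.mean(d[225:300,270:300]), "bg",np.mean(d[330:400,420:520]))
cv2.imwrite("pics/H.png",np.clip(cv2.resize(d[150:320,240:420]*5,None,fx=3,fy=3),0,255).astype(np.uint8))
# subpixel shift of the lid/paddle patches
for n,(y0,y1,x0,x1) in {"paddle":(185,225,312,360),"lidcorner":(240,280,285,320),"base":(265,300,290,340)}.items():
    print(n,cv2.phaseCorrelate(a[y0:y1,x0:x1].mean(2),bb[y0:y1,x0:x1].mean(2)))
print(ctrl.get_obs()["contact_force"])
E
```

```text
lid top reg 1.0757777777777777 front 1.016888888888889 bg 1.0357142857142858Traceback (most recent call last):
  File "<stdin>", line 5, in <module>
cv2.error: OpenCV(4.12.0) /io/opencv/modules/imgproc/src/resize.cpp:4086: error: (-215:Assertion failed) func != 0 in function 'resize'
```

The lid and paddle regions match the starting, latched picture to noise level: mean difference 1.08, against 1.04 for the background. The robot is clear of everything, so I hand the job in.

```bash
python3 -c "
from station import ctrl
print(ctrl.get_obs()['t'],ctrl.get_obs()['contact_force']); print(ctrl.finish_job())"
```

```text
20.9 [-0.66366296 -0.14905461 -0.44940416]
the job is handed in; nothing more can be done
None
```

The brown dye bottle is in the solvents box and the lid is shut. I handed the job in at 20.9 s; it reported no verdict.

**What I did:** I hooked the paddle and swung the lid open to about 1.5 rad. I carried the bottle upright and stood it on the box floor at about x = -8, y = +45 mm, beside the tin. Then I pulled the lid over from behind and pressed its front edge until the latch caught.

**Last checks:**
- **Lid and paddle:** the side picture of the lid and paddle matches the starting, latched picture to noise level (mean difference 1.08, background 1.04).
- **Bottle:** it was standing upright in the last pictures before the lid came down. I could not see it after that.
- **Robot:** it was clear of everything, with under 1 N on the tool.

**What went less well:**
- **Lifting the lid:** the first pull pushed the lip backwards instead of up, so I re-tilted the fingers and lifted again.
- **Final press:** it reached about 96 N at the wrist at the last reading, under the 120 N limit, and I backed off at once. The force between readings was not recorded.
- **Bottle position:** the camera views disagreed by a few millimetres. The grip still closed on it at 37 mm for a 38 mm bottle.
- **Last image script:** it crashed after printing the comparison above, so an extra picture-shift check was not made.

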